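# Clear the broken slice off the breaking plate with the scraper

## Task

A slice has shattered under the hinged clear guard of the breaking station: lift the guard to its stop, take the scraper from its stand and pull all five pieces off the white plate, over the front lip, into the tray below. Then stand the scraper back in its stand, fully down and with the handle leaning the way it did, and close the guard completely. Touch the pieces with the scraper only, never with the fingers, keep the tray where it is under the lip, and leave everything else where it stands.

Things in the scene. Friction and masses are not known exactly. Their poses are not given: they have to be found in the camera images.
- station: breaking station, fixed: grey base 225 x 200 mm carrying a white plate, a front lip and the hinged guard. Origin on the bench under the plate's middle; x points to its back, -x to its open front (roughly towards the robot), y to its left
- plate (a point): middle of the white plate's level top, 60 mm above the bench (axes as the station). Fences 8 mm high bound it at y = +-75 mm and, behind, at x = +74 mm; the front is open. The pieces start between x = -70 and +36 mm, so the strip behind them is bare
- lip_edge (a point): middle of the front edge of the steel lip, 117 mm in front of the plate's middle. The lip is 150 mm wide, flush with the plate, joins its front, and hangs 10 mm above and over the tray's rear wall
- guard_hinge (a point): middle of the guard's hinge line, which runs along the station's y, 125 mm behind the plate's middle and 155 mm above the bench, between two posts at y = +-91 mm
- guard (a joint): angle of the clear guard (panel 195 mm long, 184 mm wide, 40 mm skirts under its sides) in rad: 0 closed (level), grows as the front rises, hard stop at 0.96. There it still slopes over the plate, so the hand must reach under it leaning back to the robot. A friction hinge holds it at any angle; about 3 N at the knob moves it
- guard_knob (a point): centre of the blue knob on the middle of the guard's front edge, 230 mm from the hinge line: a cylinder 20 mm thick and 26 mm long along the station's y, with flat ends to pinch; a neck 12 mm wide joins it to the edge 35 mm behind this point
- scraper: scraper: metal blade block 130 mm wide (y), 20 mm thick (x), 34 mm high, with a black rubber lip below and a blue handle that rises from its middle and leans 35 degrees from vertical to its -x side. Origin at the centre of the blade's underside, z up. About 0.26 kg; it stands by itself on its blade
- scraper_grip (a point): middle of the scraper's blue handle, 36 mm to -x of the scraper's origin and 81 mm above it. The handle is 30 mm wide (along y), 24 mm thick, flat-sided, and reaches 35 mm either way from this point along its leaning axis
- stand: scraper stand, fixed, left or right of the station: dark foot 100 x 110 mm, 10 mm high, with two white cheeks 76 mm long (y), 26 mm apart, flared at the top, 35 mm above the bench. The blade stands between them on the foot (scraper origin 10 mm above the stand's), handle leaning to the stand's -x. Origin on the bench under its centre
- tray: loose milky open tray, 177 mm along its x, 148 mm along its y, walls 46 mm high, inner floor 156 x 134 mm and 2 mm up; origin at the centre of its underside. It stands before the station, its long side along the station's y, its rear wall under the lip
- piece_1: one of five dark flat pieces of a broken slice, 30 to 37 mm long, 17 to 36 mm wide and 4 mm thick, 12 g, loose on the white plate; origin at the middle of its underside
- piece_2: one of five dark flat pieces of a broken slice, 30 to 37 mm long, 17 to 36 mm wide and 4 mm thick, 12 g, loose on the white plate; origin at the middle of its underside
- piece_3: one of five dark flat pieces of a broken slice, 30 to 37 mm long, 17 to 36 mm wide and 4 mm thick, 12 g, loose on the white plate; origin at the middle of its underside
- piece_4: one of five dark flat pieces of a broken slice, 30 to 37 mm long, 17 to 36 mm wide and 4 mm thick, 12 g, loose on the white plate; origin at the middle of its underside
- piece_5: one of five dark flat pieces of a broken slice, 30 to 37 mm long, 17 to 36 mm wide and 4 mm thick, 12 g, loose on the white plate; origin at the middle of its underside
- round_canister: milky round canister with domed lid, 126 mm wide, 114 mm high, loose; stands on the other side of the station from the stand; leave it
- slice_shipper: flat blue round shipper, 116 mm wide, 13 mm high, loose; leave it
- fitting_tub: clear open tub with polished fittings in it, 93 x 89 x 72 mm, loose; leave it
- vial_amber: small vial with black cap, 22 mm wide, 58 mm high, loose; leave it
- tweezers_b: steel tweezers, 119 mm long, 8 mm high, loose on the bench; leave them
Things that resemble listed ones, but are neither listed nor needed, are in the scene too. What is shaped like the scraper but red is not meant.

How it is judged:
By the outcome, as a careful person would: the job done as asked, in the order asked, and still so for the second after the job is handed in, with the robot touching nothing.
It also fails if it takes over 72 s, if anything falls off the work surface, if the arm or the gripper's body presses on something with over 40 N, if the wrist force passes 120 N, or if a joint passes its speed limit or range.

## Robot

A 6-joint arm with a two-finger parallel gripper is mounted at the origin on a cart in front of the work surface, level with it; the furniture and walls round the work are solid. World frame = base frame: x ahead of the robot, y to its left, z up, the work surface at z = 0. Lengths are in mm, angles in rad, forces in N, time in s.
With the tool pointing down it reaches from about 275 to 750 mm from the base axis. Payload 10.2 kg.
Tool frame: the origin (TCP) lies midway between the tips of the shut fingers; the grasp point (between the pads) lies 19 mm behind it; z points along the fingers, y is the line along which they close (so a half turn about z gives the same grasp; the last joint's range is limited). The gripper opens to 85 mm and grips with 20 to 120 N. Pads are 22 mm wide; open, the fingers measure 114 mm over their backs; the gripper's body (76 mm by 85 mm) begins 54 mm behind the grasp point. The pads swing forward as they close: fully open they stand 13 mm farther back than shut.
Start: joints at [0.945, 0.313, 1.498, -0, 1.331, -0.223], TCP at [205.811, 482.984, 231.294] pointing down, gripper open.
Joint ranges: [-2.94, 2.94], [-0.97, 2.17], [0.19, 2.56], [-1.23, 4.37], [0.02, 3.11], [-2.88, 2.88]. Speed limits (rad/s): [2.39, 2.39, 3.01, 3.14, 3.14, 3.14].

## Interface

Orientations are given as a unit quaternion [w, x, y, z].
In Python, from rig import sense, capture, finish_job, find_in, place_of gives the robot as it stands. The module is installed in compiled form; this text tells all that it offers.
- The arm moves only by the shell command python3 -m jog 'ROWS' [FORCE]. ROWS is JSON, a list of rows, each an object of numbers: "tx", "ty", "tz": the shift along the tool's x, y, z in mm; "ax", "ay", "az": the turn, a rotation vector about the tool's x, y, z in rad; "jaw": the closure, from -1 (fully open) to 1 (shut), so that 0 is half open. In form: [{"tx": .., "ty": .., "tz": .., "ax": .., "ay": .., "az": .., "jaw": ..}, ...]. A call has 1 to 5 rows; each row shifts and turns the commanded pose from where the row before left it, along the tool's axes as they then stand; what a row does not reach is not made up. A row lasts 1/8 s, in which the tool goes at most 62.5 mm and 10.7 degrees, less where a joint would pass 70% of its speed; a pose out of reach is approached as far as the arm can. A call with a gripper value outside its range is refused whole. The fingers move at their own pace and stop on an object; FORCE is the grip in N (left out, the last holds). Time passes only in rows, so rows that do not move let the fingers close. It gives the time, the measured TCP pose, the force, the opening and the grip force at its end, in the units of the state.
- sense(): the state, without advancing time (a new reading comes with each control period).
- capture(name): name is "scene" or "top" or "wrist"; returns a dict with "color" (400x640x3 uint8, red, green, blue), "depth" (400x640 float32, mm along the optical axis (not along the pixel's ray), 0 where there is no reading), "fx", "fy", "cx", "cy" (pixels), "camera_from_world" (4x4, takes a point from world to camera coordinates); the wrist camera has in their place "mount" (4x4, takes a point from camera to tool coordinates, whose origin is the TCP and whose axes are the flange's). Camera axes: x right, y up, looking along -z (the intrinsics and any distortion apply to the point x, -y, -z); pixel columns grow to the right and rows downward; lengths in mm; the calibration is good to about 2 mm. The wrist camera is an equidistant fisheye: a pixel r from the principal point sees the ray r / f radians off the axis. A picture is of the moment at which its call begins: read the wrist's pose just before it.
- finish_job(): hands the job in; it is judged then, once.
Trained networks look in the newest picture that a camera, given by its name, has taken for a name from the list of things; names that differ only in an ending like _2 or _b are one class to them, and where a whole thing is asked for, a point or a joint stands for the part that bears it (a point fixed in the world has none). Each returns a list of dicts, best first, with "conf" (0 to 1); they miss things now and then, are a little off and sometimes report something else, mostly with a low value. They report only what shows in the picture. A call takes as long as a camera call. They do not tell look-alikes from the thing itself.
- find_in(query, camera): "centre" ([column, row] in pixels, amid what is visible of it).
- place_of(query, camera): "centre" ([column, row] in pixels: a listed point, or the origin of a listed thing).
The state is a dict: "time_s": time; "joints": joint angles; "dq": joint speeds; "tau": joint torques, N m; "eef_pos": TCP position; "ee_rot": TCP orientation; "force": force on the tool from outside, world axes, zero at the start; "wrist_torque": the same for the moment, N m; "grip_width": opening from 0.0 (shut) to 1.0 (fully open); "grip_force": force on a finger pad.
Only numpy, scipy, OpenCV 4.12 (cv2) and the standard library are available. Lean on these libraries where they do the work, as an engineer would, in place of code of your own. Each camera call takes 0.05 s, during which the arm holds its last target. There are 200 camera calls.

## Working session

There is one attempt and no reset: what is moved stays moved. The work goes in short steps, Python scripts to look and compute and a shell command to move; the robot and the scene stay as the last step left them, time stands still between calls to the robot, and variables do not carry over. Pictures are saved under pics/ and viewed, at most 10 in all, crops included, and the job is handed in when it is done.

```bash
mkdir -p pics
cat > h.py <<'E'
import numpy as np, cv2, json
from scipy.spatial.transform import Rotation as R
from rig import sense, capture, finish_job, find_in, place_of
def rot(q): return R.from_quat([q[1],q[2],q[3],q[0]])
def ray(c,px):
    T=np.linalg.inv(np.array(c["camera_from_world"])); d=np.array([(px[0]-c["cx"])/c["fx"],-(px[1]-c["cy"])/c["fy"],-1.])
    return T[:3,3],T[:3,:3]@d
def onz(c,px,z):
    o,d=ray(c,px); return o+d*(z-o[2])/d[2]
def bydepth(c,px):
    o,d=ray(c,px); u,v=int(round(px[0])),int(round(px[1])); D=c["depth"][max(v-1,0):v+2,max(u-1,0):u+2]; D=D[D>0]
    return o+d*(np.median(D) if D.size else np.nan)
def save(c,n): cv2.imwrite(f"pics/{n}.png",c["color"][...,::-1])
E
python3 - <<'E'
from h import *
np.set_printoptions(precision=1,suppress=True)
s=sense(); print({k:np.round(v,3).tolist() for k,v in s.items()})
for cam in("scene","top"):
    c=capture(cam); save(c,cam+"0"); np.savez(f"{cam}0.npz",**c)
    print(cam,c["fx"],c["cx"],c["cy"],np.linalg.inv(c["camera_from_world"])[:3].tolist())
    for q in["station","plate","lip_edge","guard_hinge","guard_knob","scraper","scraper_grip","stand","tray","piece_1","round_canister"]:
        for r in place_of(q,cam)[:6]:
            print(q,np.round(r["centre"]),round(r["conf"],2),"depthpt",bydepth(c,r["centre"]))
E
```

```text
{'time_s': 0.0, 'joints': [0.945, 0.313, 1.498, 0.0, 1.331, -0.223], 'dq': [0.0, 0.0, 0.001, -0.001, 0.002, 0.0], 'tau': [0.001, -41.227, -25.974, -0.0, 0.004, 0.0], 'eef_pos': [205.681, 482.762, 230.742], 'ee_rot': [-0.0, 0.2, 0.98, -0.001], 'force': [0.482, -0.094, 0.15], 'wrist_torque': [-0.007, -0.035, -0.019], 'grip_force': 0.0, 'grip_width': 0.998}
scene 465.2238513343187 321.273831320191 196.96898831905725 [[0.5736439374795412, 0.5602803485280958, -0.597510304552317, -242.45100199638125], [-0.8188357663984422, 0.3735586129592314, -0.4358462462275545, -568.8214925730775], [-0.020990966143625146, 0.7392833649807158, 0.6730672222023198, 1048.2100751965722]]
station [330. 204.] 0.6 depthpt [622.6  27.6  61.4]
plate [330. 192.] 0.55 depthpt [668.1  61.6  61.9]
lip_edge [307. 216.] 0.9 depthpt [575.2  85.7  18.4]
lip_edge [329. 192.] 0.35 depthpt [665.4  62.4  62.2]
guard_hinge [357. 150.] 0.82 depthpt [788.3  38.3 162.7]
guard_knob [309. 183.] 0.72 depthpt [556.4  57.5 179.7]
scraper [234. 191.] 0.9 depthpt [523.7 346.7  31.2]
scraper [176. 223.] 0.8 depthpt [314.4 396.4  28.7]
scr
[... 1109 characters left out ...]
984681209671, 1412.6509625015026]]
station [296. 179.] 0.77 depthpt [612.7  56.7 169.8]
lip_edge [299. 206.] 0.62 depthpt [554.7  56.1  60. ]
guard_knob [298. 199.] 0.77 depthpt [553.1  55.7 175.3]
scraper [187. 290.] 0.81 depthpt [332.4 406.9  34. ]
scraper [199. 219.] 0.63 depthpt [539.6 359.   60.4]
scraper_grip [181. 277.] 0.66 depthpt [367.3 406.9 101.7]
scraper_grip [199. 228.] 0.62 depthpt [501.5 345.3 121.4]
scraper_grip [201. 219.] 0.42 depthpt [541.  357.3  50.9]
stand [200. 224.] 0.85 depthpt [517.7 349.5  96.7]
piece_1 [434. 198.] 0.75 depthpt [ 541.9 -350.    96.1]
piece_1 [199. 223.] 0.62 depthpt [521.9 353.1  91.2]
round_canister [435. 201.] 0.91 depthpt [ 531.6 -350.6   95.4]
```

View pics/scene0.png

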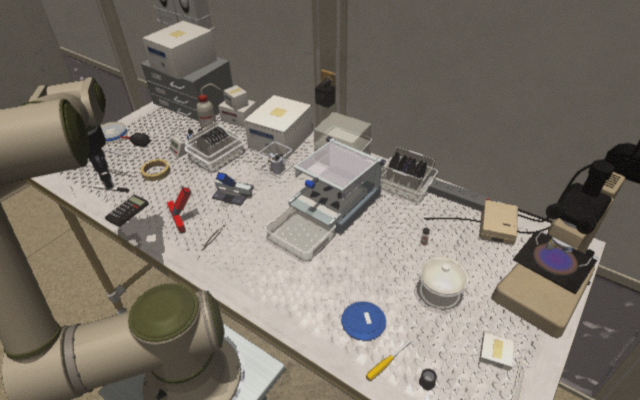

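View pics/top0.png

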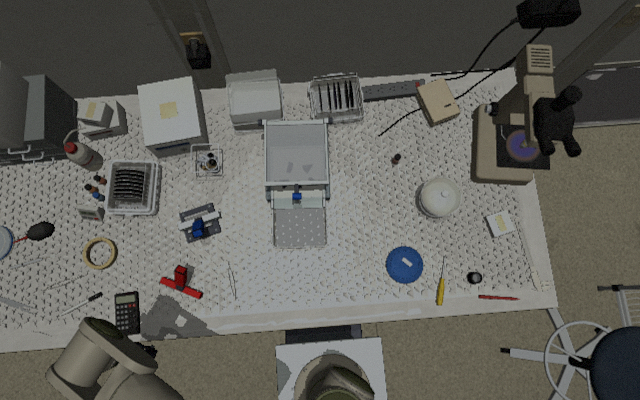

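Run:
```python
import cv2,numpy as np
a=cv2.imread("pics/top0.png");b=cv2.imread("pics/scene0.png")
def cr(im,x,y,w,h): return cv2.resize(im[y:y+h,x:x+w],(400,300),interpolation=cv2.INTER_CUBIC)
m=np.vstack([np.hstack([cr(a,240,115,120,90),cr(a,165,195,80,60)]),np.hstack([cr(b,275,125,120,90),cr(b,195,160,80,60)])])
cv2.imwrite("pics/m1.png",m)
```

```text
(no output)
```

View pics/m1.png

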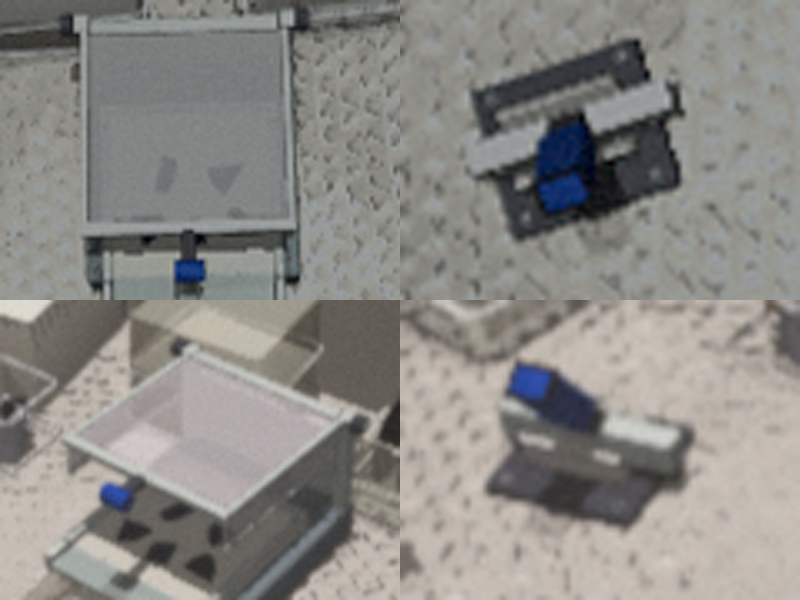

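Run:
```python
from h import *
np.set_printoptions(precision=1,suppress=True)
def cloud(n):
    c=dict(np.load(n+"0.npz")); v,u=np.mgrid[0:400,0:640]; d=np.stack([(u-c["cx"])/c["fx"],-(v-c["cy"])/c["fy"],-np.ones(u.shape)],-1)*c["depth"][...,None]
    T=np.linalg.inv(c["camera_from_world"]); return c,d@T[:3,:3].T+T[:3,3]
for n in("top","scene"):
    c,P=cloud(n); P=P[c["depth"]>0]
    def box(name,x0,x1,y0,y1,z0,z1):
        Q=P[(P[:,0]>x0)&(P[:,0]<x1)&(P[:,1]>y0)&(P[:,1]<y1)&(P[:,2]>z0)&(P[:,2]<z1)]
        if len(Q)<5: print(n,name,len(Q));return
        print(n,name,len(Q),cv2.minAreaRect(Q[:,:2].astype(np.float32)),"z",np.median(Q[:,2]),"mean",Q.mean(0))
    box("guard",540,850,-80,180,150,185)
    box("blade",450,620,270,430,38,58)
    box("handle",430,560,300,400,70,140)
    box("foot",420,640,260,440,5,16)
    box("knob",500,600,20,90,150,190)
    box("lip",510,640,-60,160,54,68)
    box("tray",380,600,-60,170,38,52)
c=dict(np.load("top0.npz"))
for nm,px,z in[("gFL",(266,182),165),("gFR",(328.5,182),165),("hL",(263.5,122),155),("hR",(328.5,121),155),("knob",(297,196),160)]: print(nm,onz(c,px,z))
c=dict(np.load("scene0.npz"))
# scene mosaics
for nm,px,z in[("lipL",(275+46*.3,125+(555-300)*.3),60),("gFL",(275+68*.3,125+138*.3),155),("gFR",(275+228*.3,125+217*.3),155),("knob",(275+117*.3,125+195*.3),160)]: print("s",nm,onz(c,px,z))
```

```text
top guard 4324 ((675.0889892578125, 52.14582061767578), (224.30673217773438, 246.2328338623047), 87.28919219970703) z 165.25070868580178 mean [691.1  52.5 165.6]
top blade 258 ((537.8562622070312, 366.3760986328125), (47.83571243286133, 128.99038696289062), 13.231420516967773) z 45.10631346981802 mean [539.3 365.   45. ]
top handle 187 ((504.7868347167969, 357.81512451171875), (56.93178939819336, 30.427310943603516), 14.69139289855957) z 113.16383228706695 mean [501.3 354.5 107.1]
top foot 810 ((529.948974609375, 349.3528747558594), (180.08230590820312, 218.04344177246094), 89.24825286865234) z 8.721870160369576 mean [530.  358.4   9.1]
top knob 163 ((576.2020874023438, 54.22073745727539), (68.13705444335938, 47.540489196777344), 89.77751159667969) z 175.90331659764615 mean [579.5  56.2 176.2]
top lip 1076 ((584.6409912109375, 55.574527740478516), (191.29026794433594, 72.68406677246094), 87.10964965820312) z 61.09978206445999 mean [583.8  57.1  61.3]
top tray 305 ((513.2679443359375, 57.83034133911133), (196.391845703125, 171.3566436767578), 89.4445571899414) z 45.23899521025078 mean
[... 679 characters left out ...]
137 ((576.0130615234375, 54.12773132324219), (47.38697814941406, 67.61378479003906), 0.24449121952056885) z 175.19775360505105 mean [576.8  54.8 175.2]
scene lip 1078 ((594.1098022460938, 54.934173583984375), (195.2017364501953, 92.89299011230469), 89.15947723388672) z 61.70882276001862 mean [593.8  54.1  61.8]
scene tray 355 ((512.8087158203125, 55.095558166503906), (171.7172393798828, 200.21377563476562), 0.5287772417068481) z 45.10745757393022 mean [493.8  47.4  45. ]
gFL [611.5 141.8 165. ]
gFR [597.5 -35.7 165. ]
hL [797.3 139.6 155. ]
hR [785.2 -52.3 155. ]
knob [564.9  56.8 160. ]
s lipL [561.2 143.6  60. ]
s gFL [620.8 156.2 155. ]
s gFR [610.2 -26.8 155. ]
s knob [575.9  67.3 160. ]
```

```bash
cat >> h.py <<'E'
YS=np.radians(-3.4)
def pose(lean,yaw):  # tool z leans forward by `lean` deg, tool y along yaw's y
    l=np.radians(lean); a=np.radians(yaw); ux=np.array([np.cos(a),np.sin(a),0]); y=np.array([-np.sin(a),np.cos(a),0])
    z=np.sin(l)*ux-np.cos(l)*np.array([0,0,1]); return R.from_matrix(np.stack([np.cross(y,z),y,z],1))
def plan(p1,r1,n=None,p0=None,r0=None,show=True):
    s=sense()
    if p0 is None: p0,r0=np.array(s["eef_pos"]),rot(s["ee_rot"])
    p1=np.array(p1,float); rv=(r0.inv()*r1).as_rotvec()
    n=n or int(max(np.ceil(np.linalg.norm(p1-p0)/58),np.ceil(np.linalg.norm(rv)/.17),1))
    for k in range(n):
        d=(r0*R.from_rotvec(rv*k/n)).inv().apply((p1-p0)/n); w=rv/n
        print("T",np.round(d,1).tolist(),"A",np.round(w,3).tolist())
    return p1,r1
def wray(c,px,s):
    u=np.array([px[0]-c["cx"],px[1]-c["cy"]]); r=np.hypot(*u); th=r/c["fx"]; d=np.array([np.sin(th)*u[0]/r,-np.sin(th)*u[1]/r,-np.cos(th)])
    M=np.array(c["mount"]); Q=rot(s["ee_rot"]); return np.array(s["eef_pos"])+Q.apply(M[:3,3]),Q.apply(M[:3,:3]@d)
def wpix(c,p,s):
    M=np.linalg.inv(c["mount"]); q=M[:3,:3]@rot(s["ee_rot"]).inv().apply(np.array(p)-s["eef_pos"])+M[:3,3]
    v=np.array([q[0],-q[1]]); r=np.hypot(*v); return v/r*c["fx"]*np.arctan2(r,-q[2])+[c["cx"],c["cy"]]
E
python3 - <<'E'
from h import *
c=capture("wrist"); print(np.round(c["mount"],2).tolist(),c["fx"])
plan([500,60,330],pose(20,-3.4))
E
```

```text
[[-0.0, 0.97, 0.26, 65.4], [1.0, 0.0, 0.0, -0.04], [0.0, 0.26, -0.97, -142.98], [0.0, 0.0, 0.0, 1.0]] 309.70691628693146
T [-43.6, -27.4, -9.9] A [-0.006, -0.035, -0.034]
T [-43.0, -28.8, -8.5] A [-0.006, -0.035, -0.034]
T [-42.3, -30.2, -7.2] A [-0.006, -0.035, -0.034]
T [-41.5, -31.6, -6.0] A [-0.006, -0.035, -0.034]
T [-40.5, -32.9, -4.8] A [-0.006, -0.035, -0.034]
T [-39.5, -34.3, -3.6] A [-0.006, -0.035, -0.034]
T [-38.5, -35.6, -2.4] A [-0.006, -0.035, -0.034]
T [-37.3, -36.9, -1.3] A [-0.006, -0.035, -0.034]
T [-36.0, -38.1, -0.3] A [-0.006, -0.035, -0.034]
T [-34.7, -39.3, 0.7] A [-0.006, -0.035, -0.034]
```

```bash
python3 -m jog '[{"tx":-44,"ty":-27,"tz":-10,"ax":-0.006,"ay":-0.035,"az":-0.034},{"tx":-43,"ty":-29,"tz":-8,"ax":-0.006,"ay":-0.035,"az":-0.034},{"tx":-42,"ty":-30,"tz":-7,"ax":-0.006,"ay":-0.035,"az":-0.034},{"tx":-41,"ty":-32,"tz":-6,"ax":-0.006,"ay":-0.035,"az":-0.034},{"tx":-40,"ty":-33,"tz":-5,"ax":-0.006,"ay":-0.035,"az":-0.034}]'
python3 -m jog '[{"tx":-40,"ty":-34,"tz":-4,"ax":-0.006,"ay":-0.035,"az":-0.034},{"tx":-38,"ty":-36,"tz":-2,"ax":-0.006,"ay":-0.035,"az":-0.034},{"tx":-37,"ty":-37,"tz":-1,"ax":-0.006,"ay":-0.035,"az":-0.034},{"tx":-36,"ty":-38,"ax":-0.006,"ay":-0.035,"az":-0.034},{"tx":-35,"ty":-39,"tz":1,"ax":-0.006,"ay":-0.035,"az":-0.034}]'
python3 - <<'E'
from h import *
np.set_printoptions(precision=1,suppress=True)
s=sense();c=capture("wrist"); save(c,"w1"); np.savez("w1.npz",**c)
print(s["time_s"],np.round(s["eef_pos"],1),rot(s["ee_rot"]).as_matrix())
for q,z in[("guard_knob",166),("lip_edge",60),("plate",60),("station",0),("tray",0),("guard_hinge",155),("scraper_grip",91),("piece_1",60)]:
    for r in place_of(q,"wrist")[:6]:
        o,d=wray(c,r["centre"],s); print(q,np.round(r["centre"]),round(r["conf"],2),o+d*(z-o[2])/d[2])
E
```

```text
1.25 [205.8 483.  231.3] [[-0.9  0.4 -0. ]
 [ 0.4  0.9 -0. ]
 [-0.  -0.  -1. ]]
scraper_grip [324. 334.] 0.69 [359.7 414.4  91. ]schema error: expected keys tx, ty, tz, ax, ay, az, jaw
schema error: expected keys tx, ty, tz, ax, ay, az, jaw
```

View pics/w1.png

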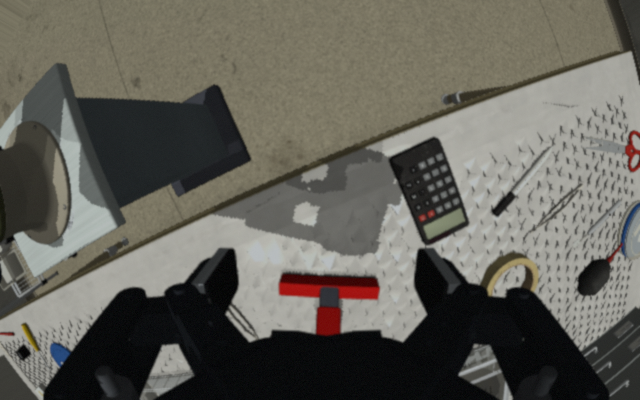

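```bash
python3 -m jog '[{"tx":-44,"ty":-27,"tz":-10,"ax":-0.006,"ay":-0.035,"az":-0.034,"jaw":-1},{"tx":-43,"ty":-29,"tz":-8,"ax":-0.006,"ay":-0.035,"az":-0.034,"jaw":-1},{"tx":-42,"ty":-30,"tz":-7,"ax":-0.006,"ay":-0.035,"az":-0.034,"jaw":-1},{"tx":-41,"ty":-32,"tz":-6,"ax":-0.006,"ay":-0.035,"az":-0.034,"jaw":-1},{"tx":-40,"ty":-33,"tz":-5,"ax":-0.006,"ay":-0.035,"az":-0.034,"jaw":-1}]'
python3 -m jog '[{"tx":-40,"ty":-34,"tz":-4,"ax":-0.006,"ay":-0.035,"az":-0.034,"jaw":-1},{"tx":-38,"ty":-36,"tz":-2,"ax":-0.006,"ay":-0.035,"az":-0.034,"jaw":-1},{"tx":-37,"ty":-37,"tz":-1,"ax":-0.006,"ay":-0.035,"az":-0.034,"jaw":-1},{"tx":-36,"ty":-38,"tz":0,"ax":-0.006,"ay":-0.035,"az":-0.034,"jaw":-1},{"tx":-35,"ty":-39,"tz":1,"ax":-0.006,"ay":-0.035,"az":-0.034,"jaw":-1}]'
python3 - <<'E'
from h import *
np.set_printoptions(precision=2,suppress=True)
s=sense();c=capture("wrist"); save(c,"w2"); np.savez("w2.npz",**c)
print(s["time_s"],np.round(s["eef_pos"],1),rot(s["ee_rot"]).as_matrix()[:,1:])
for q,z in[("guard_knob",166),("lip_edge",60),("tray",0),("guard_hinge",155)]:
    for r in place_of(q,"wrist")[:2]:
        o,d=wray(c,r["centre"],s); print(q,np.round(r["centre"]),round(r["conf"],2),o+d*(z-o[2])/d[2])
E
```

```text
time_s: 2.33
eef_pos: [352.7, 270.2, 280.8]
ee_rot: [0.089, 0.115, 0.989, -0.003]
force: [0.1, 0.8, -0.3]
grip_width: 0.999
grip_force: 0.0
time_s: 2.95
eef_pos: [499.8, 58.8, 329.8]
ee_rot: [0.177, 0.029, 0.984, -0.006]
force: [-0.1, 0.8, 0.6]
grip_width: 0.998
grip_force: 0.0
2.95 [499.8  58.8 329.8] [[ 0.06  0.35]
 [ 1.   -0.02]
 [-0.   -0.94]]
guard_knob [331. 186.] 0.76 [564.5   59.63 166.  ]
lip_edge [328. 134.] 0.92 [549.91  57.76  60.  ]
lip_edge [517. 115.] 0.56 [521.4 334.4  60. ]
tray [324.  92.] 0.68 [506.6   54.56   0.  ]
guard_hinge [327. 306.] 0.61 [792.95  43.4  155.  ]
```

View pics/w2.png

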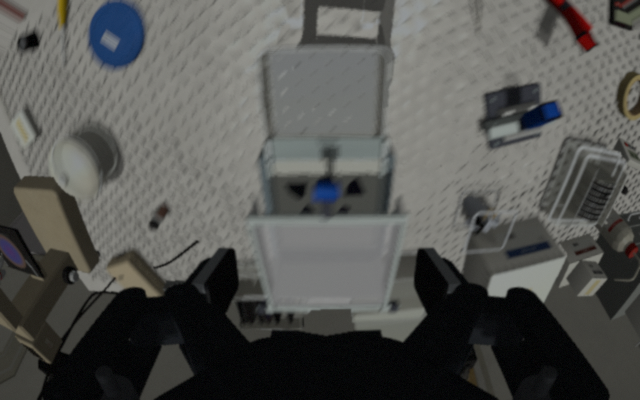

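Run:
```python
from h import *
np.set_printoptions(precision=2,suppress=True)
s=dict(eef_pos=[499.8,58.8,329.8],ee_rot=[0.177,0.029,0.984,-0.006])
c=dict(np.load("w2.npz"))
im=c["color"].astype(int); m=(im[...,2]>im[...,0]+50)&(im[...,2]>90); 
n,l,st,ce=cv2.connectedComponentsWithStats(m.astype(np.uint8))
for i in range(1,n):
    if st[i,4]>60: print(st[i],ce[i],[ (lambda o,d:o+d*(z-o[2])/d[2])(*wray(c,ce[i],s)) for z in(166,120)])
for nm,px,z in[("gL",(405,213),165),("gR",(248,216),165),("lipL",(391,138),60),("lipR",(264,138),60)]:
    o,d=wray(c,px,s); print(nm,o+d*(z-o[2])/d[2])
for n in("top","scene"):
    c=dict(np.load(n+"0.npz")); im=c["color"].astype(int); m=(im[...,2]>im[...,0]+50)&(im[...,2]>90); k,l,st,ce=cv2.connectedComponentsWithStats(m.astype(np.uint8))
    for i in range(1,k):
        if st[i,4]>15: print(n,st[i],onz(c,ce[i],166),onz(c,ce[i],172))
```

```text
[  90    2   52   64 2253] [115.97  32.05] [array([ 370.28, -137.86,  166.  ]), array([ 367.14, -171.86,  120.  ])]
[546 104  13  13 137] [551.57 110.04] [array([475.54, 306.56, 166.  ]), array([490.04, 346.99, 120.  ])]
[314 187  25  13 284] [325.77 193.24] [array([572.83,  53.82, 166.  ]), array([603.62,  51.92, 120.  ])]
gL [605.78 142.89 165.  ]
gR [599.56 -37.82 165.  ]
lipL [558.97 142.67  60.  ]
lipR [549.02 -28.33  60.  ]
top [ 93 193   5   4  17] [613.41 626.57 166.  ] [611.84 623.71 172.  ]
top [292 193   9   6  36] [565.42  58.23 166.  ] [564.08  58.11 172.  ]
top [193 230   9   7  38] [480.76 341.06 166.  ] [479.82 339.58 172.  ]
top [387 247  36  36 935] [ 347.66 -222.04  166.  ] [ 347.37 -220.81  172.  ]
scene [107 136  13   5  22] [393.24 745.1  166.  ] [388.92 736.16 172.  ]
scene [217 173   8   7  41] [449.8  305.59 166.  ] [445.09 299.64 172.  ]
scene [305 180   9   7  43] [570.47  67.26 166.  ] [564.94  62.93 172.  ]
scene [ 342  302   44   38 1238] [ 263.77 -302.78  166.  ] [ 260.33 -304.59  172.  ]
```

```bash
python3 -m jog '[{"tx":-1,"ty":-1,"tz":50,"ax":0,"ay":0,"az":0,"jaw":-0.4},{"tx":-1,"ty":0,"tz":50,"ax":0,"ay":0,"az":0,"jaw":-0.4},{"tx":-1,"ty":0,"tz":50,"ax":0,"ay":0,"az":0,"jaw":-0.2},{"tx":-1,"ty":0,"tz":46,"ax":0,"ay":0,"az":0,"jaw":-0.2},{"tx":0,"ty":0,"tz":0,"ax":0,"ay":0,"az":0,"jaw":-0.2}]' 40
python3 - <<'E'
from h import *
s=sense();c=capture("wrist"); save(c,"w3"); print(s["eef_pos"],s["force"])
c2=capture("scene"); save(c2,"s3")
a=cv2.imread("pics/w3.png")[100:400,120:520]; b=cv2.resize(cv2.imread("pics/s3.png")[110:260,220:420],(400,300),interpolation=cv2.INTER_CUBIC)
cv2.imwrite("pics/m3.png",np.hstack([a,b]))
E
```

```text
time_s: 3.82
eef_pos: [569.0, 56.4, 143.9]
ee_rot: [0.173, 0.028, 0.985, -0.005]
force: [-0.6, 0.4, 0.8]
grip_width: 0.604
grip_force: 0.0
[569.0385112   56.3845674  143.90321464] [-0.58151472  0.38443478  0.82772667]
```

View pics/m3.png

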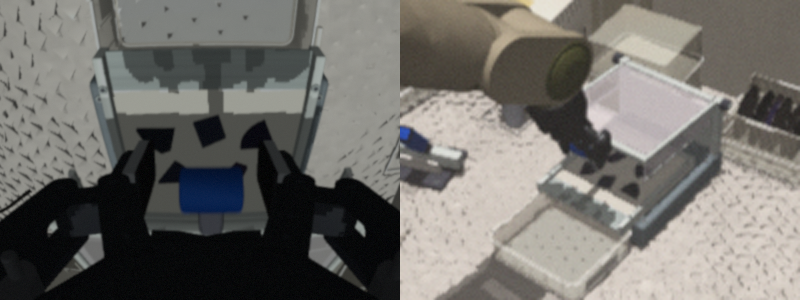

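```bash
python3 -m jog '[{"tx":0,"ty":0,"tz":0,"ax":0,"ay":0,"az":0,"jaw":1},{"tx":0,"ty":0,"tz":0,"ax":0,"ay":0,"az":0,"jaw":1},{"tx":0,"ty":0,"tz":0,"ax":0,"ay":0,"az":0,"jaw":1},{"tx":0,"ty":0,"tz":0,"ax":0,"ay":0,"az":0,"jaw":1}]' 40
python3 - <<'E'
from h import *
s=sense(); r=rot(s["ee_rot"]); ux=np.array([np.cos(np.radians(-3)),np.sin(np.radians(-3)),0])
ph=np.radians(2.7+np.linspace(0,55,11)); P=[230*(np.cos(ph[0])-np.cos(p))*ux+np.array([0,0,230*(np.sin(p)-np.sin(ph[0]))]) for p in ph]
for a,b in zip(P,P[1:]): print(np.round(r.inv().apply(b-a),1))
E
```

```text
time_s: 4.42
eef_pos: [570.7, 58.1, 148.7]
ee_rot: [0.177, 0.029, 0.984, -0.003]
force: [1.0, 21.8, 1.6]
grip_width: 0.301
grip_force: 44.8
[ -9.6   0.1 -19.9]
[-11.5   0.1 -18.8]
[-13.2   0.1 -17.7]
[-14.9   0.1 -16.3]
[-16.4   0.1 -14.8]
[-17.7   0.1 -13.2]
[-18.9   0.1 -11.4]
[-19.9   0.1  -9.5]
[-20.7   0.1  -7.6]
[-21.4   0.1  -5.6]
```

```bash
python3 -m jog '[{"tx":-5,"ty":2,"tz":-10,"ax":0,"ay":0,"az":0,"jaw":1},{"tx":-5,"ty":0,"tz":-10,"ax":0,"ay":0,"az":0,"jaw":1},{"tx":-11.5,"ty":0,"tz":-19,"ax":0,"ay":0,"az":0,"jaw":1},{"tx":-13,"ty":0,"tz":-17.5,"ax":0,"ay":0,"az":0,"jaw":1},{"tx":-15,"ty":0,"tz":-16.5,"ax":0,"ay":0,"az":0,"jaw":1}]' 40
python3 -m jog '[{"tx":-16.5,"ty":0,"tz":-15,"ax":0,"ay":0,"az":0,"jaw":1},{"tx":-17.5,"ty":0,"tz":-13,"ax":0,"ay":0,"az":0,"jaw":1}]' 40
```

```text
time_s: 5.05
eef_pos: [591.3, 57.3, 233.4]
ee_rot: [0.176, 0.029, 0.984, -0.004]
force: [9.3, 8.1, -9.9]
grip_width: 0.295
grip_force: 41.9
time_s: 5.3
eef_pos: [613.2, 56.2, 271.2]
ee_rot: [0.175, 0.029, 0.984, -0.004]
force: [7.7, 8.9, -10.4]
grip_width: 0.294
grip_force: 40.9
```

```bash
python3 -m jog '[{"tx":-19.5,"ty":0,"tz":-10.5,"ax":0,"ay":0,"az":0,"jaw":1},{"tx":-20,"ty":0,"tz":-9,"ax":0,"ay":0,"az":0,"jaw":1},{"tx":-21,"ty":0,"tz":-7,"ax":0,"ay":0,"az":0,"jaw":1},{"tx":-21,"ty":0,"tz":-5,"ax":0,"ay":0,"az":0,"jaw":1},{"tx":-5,"ty":0,"tz":-1,"ax":0,"ay":0,"az":0,"jaw":1}]' 40
```

```text
time_s: 5.92
eef_pos: [677.3, 53.1, 326.8]
ee_rot: [0.164, 0.028, 0.986, -0.004]
force: [-33.7, 7.7, -11.2]
grip_width: 0.297
grip_force: 39.1
```

```bash
python3 -m jog '[{"tx":4,"ty":0,"tz":1,"ax":0,"ay":0,"az":0,"jaw":-0.2},{"tx":0,"ty":0,"tz":0,"ax":0,"ay":0,"az":0,"jaw":-0.4},{"tx":0,"ty":0,"tz":-40,"ax":0,"ay":0,"az":0,"jaw":-1},{"tx":20,"ty":0,"tz":-50,"ax":0,"ay":0,"az":0,"jaw":-1},{"tx":20,"ty":0,"tz":-30,"ax":0,"ay":0,"az":0,"jaw":-1}]' 40
python3 - <<'E'
from h import *
np.set_printoptions(precision=1,suppress=True)
c=capture("scene"); save(c,"s4"); np.savez("s4.npz",**c)
b=cv2.resize(c["color"][90:240,195:395,::-1],(800,600),interpolation=cv2.INTER_CUBIC); cv2.imwrite("pics/s4c.png",b)
A=np.radians(14.5); g=np.array([505,357.5,91])
for lean in(40,):
    r=pose(lean,14.5); z=r.as_matrix()[:,2]; print("grasp tcp",g+22*z,"pre",g+(22-110)*z)
    plan(g-88*z,r)
E
```

```text
time_s: 6.55
eef_pos: [600.4, 55.3, 431.0]
ee_rot: [0.178, 0.029, 0.984, -0.006]
force: [-0.2, 0.0, 0.8]
grip_width: 1.002
grip_force: 0.0
grasp tcp [518.7 361.   74.1] pre [450.2 343.3 158.4]
T [31.5, 34.8, 24.9] A [-0.02, -0.042, -0.034]
T [31.3, 35.4, 24.3] A [-0.02, -0.042, -0.034]
T [31.1, 36.0, 23.7] A [-0.02, -0.042, -0.034]
T [30.9, 36.6, 23.1] A [-0.02, -0.042, -0.034]
T [30.6, 37.1, 22.6] A [-0.02, -0.042, -0.034]
T [30.3, 37.7, 22.1] A [-0.02, -0.042, -0.034]
T [29.9, 38.3, 21.6] A [-0.02, -0.042, -0.034]
T [29.5, 38.9, 21.1] A [-0.02, -0.042, -0.034]
```

View pics/s4c.png

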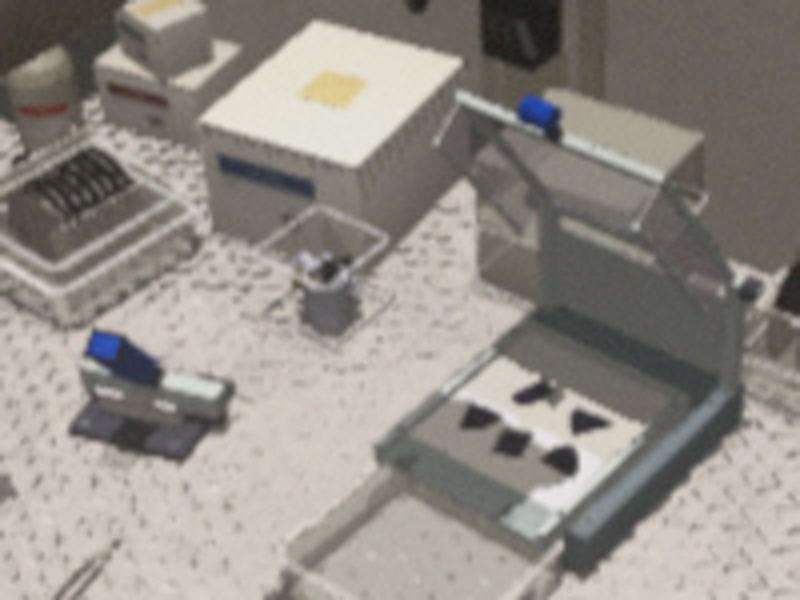

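```bash
python3 -m jog '[{"tx":31.5,"ty":35,"tz":25,"ax":-0.02,"ay":-0.042,"az":-0.034,"jaw":-1},{"tx":31.5,"ty":35.5,"tz":24,"ax":-0.02,"ay":-0.042,"az":-0.034,"jaw":-1},{"tx":31,"ty":36,"tz":23.5,"ax":-0.02,"ay":-0.042,"az":-0.034,"jaw":-1},{"tx":31,"ty":36.5,"tz":23,"ax":-0.02,"ay":-0.042,"az":-0.034,"jaw":-1},{"tx":30.5,"ty":37,"tz":22.5,"ax":-0.02,"ay":-0.042,"az":-0.034,"jaw":-0.6}]'
python3 -m jog '[{"tx":30,"ty":38,"tz":22,"ax":-0.02,"ay":-0.042,"az":-0.034,"jaw":-0.6},{"tx":30,"ty":38,"tz":21.5,"ax":-0.02,"ay":-0.042,"az":-0.034,"jaw":-0.6},{"tx":29.5,"ty":39,"tz":21,"ax":-0.02,"ay":-0.042,"az":-0.034,"jaw":-0.6},{"tx":0,"ty":0,"tz":0,"ax":0,"ay":0,"az":0,"jaw":-0.6}]'
python3 - <<'E'
from h import *
np.set_printoptions(precision=2,suppress=True)
s=sense(); c=capture("wrist"); save(c,"w5"); np.savez("w5.npz",**c); print(s["eef_pos"],rot(s["ee_rot"]).as_matrix()[:,1:].T)
S=np.array([669,51.3]); a=np.radians(-3); X=np.array([np.cos(a),np.sin(a)]); Y=np.array([-X[1],X[0]])
b=dict(np.load("s4.npz"))
for nm,p in dict(p1=(535,390),p2=(590,420),p3=(478,415),p4=(513,440),p5=(562,460),lipL=(380,450),lipR=(543,528),backL=(545,318),backR=(690,385)).items():
    q=onz(b,(p[0]/4+195,p[1]/4+90),62)[:2]; print(nm,q,"station",(q-S)@X,(q-S)@Y)
for q,z in[("scraper_grip",91),("scraper",10)]:
    for r in place_of(q,"wrist")[:2]:
        o,d=wray(c,r["centre"],s); print(q,np.round(r["centre"]),round(r["conf"],2),o+d*(z-o[2])/d[2])
im=cv2.resize(c["color"][...,::-1][100:400,120:520],(800,600)); cv2.imwrite("pics/w5c.png",im)
E
```

```text
time_s: 7.22
eef_pos: [506.5, 236.3, 256.3]
ee_rot: [0.28, -0.064, 0.958, 0.026]
force: [1.3, 0.6, 0.5]
grip_width: 0.821
grip_force: 0.0
time_s: 7.72
eef_pos: [454.3, 335.4, 159.2]
ee_rot: [0.332, -0.115, 0.935, 0.04]
force: [0.4, 0.8, 0.1]
grip_width: 0.801
grip_force: 0.0
[454.26 335.36 159.22] [[-0.24  0.97 -0.  ]
 [ 0.61  0.15 -0.78]]
p1 [683.5   75.75] station 13.203309662356995 25.17347264164706
p2 [677.84  19.27] station 10.506533781463494 -31.520113663668063
p3 [633.55  96.42] station -37.7658882602601 43.198432931988734
p4 [624.95  56.58] station -44.26686025327955 2.967560094510845
p5 [627.26  12.09] station -39.63051855701295 -41.33601240227802
lipL [558.01 136.22] station -115.28078877410397 78.9940793258641
lipR [558.18 -17.05] station -107.09502747002878 -74.05307309882647
backL [764.16 120.64] station 91.39542401111426 74.22953227667702
backR [757.69 -24.72] station 92.55102126893249 -71.2736066662602
scraper_grip [337. 208.] 0.79 [507.83 357.15  91.  ]
scraper_grip [488.  75.] 0.68 [369.16 402.65  91.  ]
scraper [333. 160.] 0.76 [539.03 363.28  10.  ]
scraper [ 97. 228.] 0.48 [783.91   6.15  10.  ]
```

View pics/w5c.png

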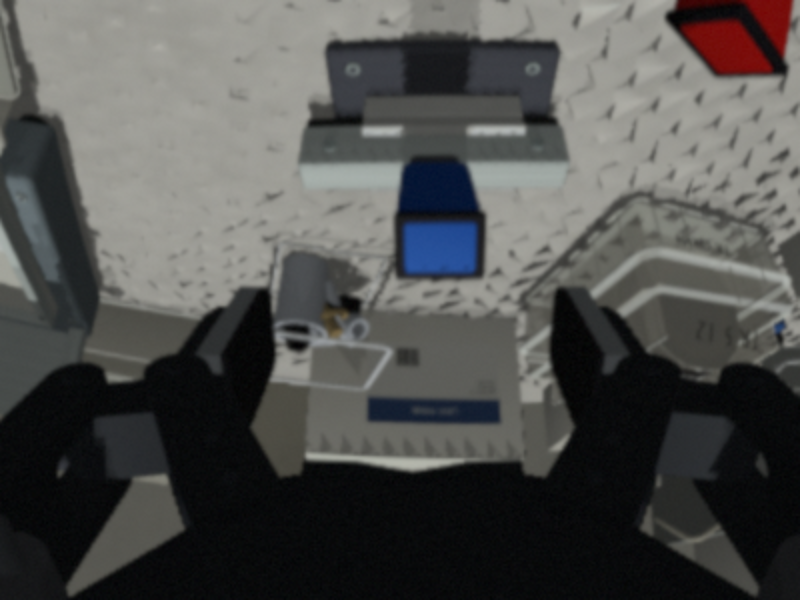

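Run:
```python
from h import *
r=pose(40,14.3); z=r.as_matrix()[:,2]; g=np.array([507,357.5,91]); print(g+22*z)
plan(g+22*z,r,4)
```

```text
[520.70316873 360.99289391  74.14702225]
T [0.8, 2.7, 27.9] A [-0.001, -0.003, -0.002]
T [0.8, 2.7, 27.9] A [-0.001, -0.003, -0.002]
T [0.9, 2.6, 27.9] A [-0.001, -0.003, -0.002]
T [1.0, 2.6, 27.9] A [-0.001, -0.003, -0.002]
```

```bash
python3 -m jog '[{"tx":2,"ty":10,"tz":20,"ax":0,"ay":-0.01,"az":-0.006,"jaw":-0.5},{"tx":0,"ty":0,"tz":31,"ax":0,"ay":0,"az":0,"jaw":-0.5},{"tx":1,"ty":0,"tz":31,"ax":0,"ay":0,"az":0,"jaw":-0.5},{"tx":0,"ty":0,"tz":30,"ax":0,"ay":0,"az":0,"jaw":-0.5},{"tx":0,"ty":0,"tz":0,"ax":0,"ay":0,"az":0,"jaw":-0.5}]'
python3 - <<'E'
from h import *
s=sense(); c=capture("wrist"); print(s["eef_pos"]); cv2.imwrite("pics/w6.png",cv2.resize(c["color"][...,::-1][100:400,120:520],(600,450)))
E
```

```text
time_s: 8.5
eef_pos: [522.1, 359.5, 72.6]
ee_rot: [0.338, -0.115, 0.933, 0.039]
force: [-1.1, -0.2, -0.4]
grip_width: 0.749
grip_force: 0.0
[522.0572168  359.46531665  72.62739285]
```

View pics/w6.png

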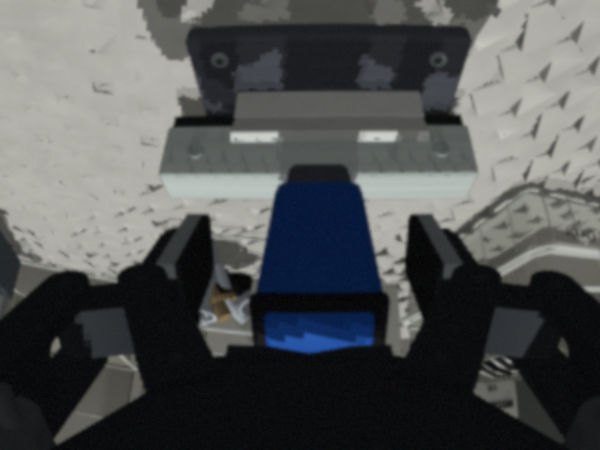

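```bash
python3 -m jog '[{"tx":0,"ty":2,"tz":0,"ax":0,"ay":0,"az":0,"jaw":0.2},{"tx":0,"ty":0,"tz":0,"ax":0,"ay":0,"az":0,"jaw":1},{"tx":0,"ty":0,"tz":0,"ax":0,"ay":0,"az":0,"jaw":1},{"tx":0,"ty":0,"tz":0,"ax":0,"ay":0,"az":0,"jaw":1}]' 90
python3 - <<'E'
from h import *
s=sense(); print(s["eef_pos"],s["force"],s["wrist_torque"]); r=rot(s["ee_rot"]); M=r.as_matrix(); print(M.round(3).tolist())
json.dump([list(s["eef_pos"]),list(s["ee_rot"])],open("grasp.json","w")); print(r.inv().apply([0,0,10]))
E
```

```text
time_s: 9.05
eef_pos: [520.3, 362.9, 74.3]
ee_rot: [0.339, -0.116, 0.933, 0.04]
force: [-4.1, -2.8, 6.8]
grip_width: 0.338
grip_force: 82.8
[520.25357716 362.88205098  74.33375064] [-4.14316711 -2.80638792  6.7757189 ] [0.10383215 0.32022536 0.01759549]
[[-0.743, -0.244, 0.623], [-0.19, 0.97, 0.154], [-0.642, -0.004, -0.767]]
[-6.41881707 -0.04057921 -7.66792937]
```

```bash
python3 -m jog '[{"tx":-6.4,"ty":0,"tz":-7.7,"ax":0,"ay":0,"az":0,"jaw":1},{"tx":-12.8,"ty":0,"tz":-15.4,"ax":0,"ay":0,"az":0,"jaw":1},{"tx":-19.2,"ty":0,"tz":-23,"ax":0,"ay":0,"az":0,"jaw":1},{"tx":-26,"ty":0,"tz":-31,"ax":0,"ay":0,"az":0,"jaw":1},{"tx":-26,"ty":0,"tz":-31,"ax":0,"ay":0,"az":0,"jaw":1}]' 90
python3 - <<'E'
from h import *
np.set_printoptions(precision=1,suppress=True)
p0,q0=json.load(open("grasp.json")); r0=rot(q0); A=np.radians(14.3)
# scraper origin in tool frame (scraper yaw 14.3 upright at stand)
org=np.array([507+36*np.cos(A),357.5+36*np.sin(A),10]); o_t=r0.inv().apply(org-np.array(p0)); print("org in tool",o_t)
Rs=R.from_euler("z",14.3,degrees=True); rel=Rs.inv()*r0
S=np.array([670.5,52,60]); St=R.from_euler("z",-3,degrees=True)
def tcp(x,y,z,yaw=-3):
    r=R.from_euler("z",yaw,degrees=True)*rel; return S+St.apply([x,y,z])-r.apply(o_t),r
np.save("ot.npy",np.concatenate([o_t,rel.as_quat()]))
s=sense(); print(s["eef_pos"])
a=tcp(-60,0,110); print(a[0]); p,r=plan(*a)
b=tcp(54,0,15); print("b",b[0],np.linalg.norm(b[0]-p)); plan(*b,p0=p,r0=r)
E
```

```text
time_s: 9.68
eef_pos: [519.2, 363.1, 214.5]
ee_rot: [0.337, -0.117, 0.933, 0.04]
force: [0.3, -0.4, -3.0]
grip_width: 0.338
grip_force: 82.1
org in tool [24.6 -1.6 63.4]
[519.2 363.1 214.5]
[588.9  58.2 234.3]
T [-1.1, -52.1, -3.1] A [0.032, -0.001, 0.039]
T [-3.1, -52.1, -1.4] A [0.032, -0.001, 0.039]
T [-5.1, -52.0, 0.3] A [0.032, -0.001, 0.039]
T [-7.1, -51.7, 1.9] A [0.032, -0.001, 0.039]
T [-9.1, -51.3, 3.6] A [0.032, -0.001, 0.039]
T [-11.1, -50.8, 5.2] A [0.032, -0.001, 0.039]
b [702.7  52.3 139.3] 148.3947438422264
T [-8.8, 0.3, 48.7] A [0.0, 0.0, 0.0]
T [-8.8, 0.3, 48.7] A [0.0, 0.0, 0.0]
T [-8.8, 0.3, 48.7] A [0.0, 0.0, 0.0]
```

```bash
python3 -m jog '[{"tx":-1,"ty":-52,"tz":-3,"ax":0.032,"ay":-0.001,"az":0.039,"jaw":1},{"tx":-3,"ty":-52,"tz":-1.5,"ax":0.032,"ay":-0.001,"az":0.039,"jaw":1},{"tx":-5,"ty":-52,"tz":0,"ax":0.032,"ay":-0.001,"az":0.039,"jaw":1},{"tx":-7,"ty":-52,"tz":2,"ax":0.032,"ay":-0.001,"az":0.039,"jaw":1},{"tx":-9,"ty":-51,"tz":3.5,"ax":0.032,"ay":-0.001,"az":0.039,"jaw":1}]' 90
python3 -m jog '[{"tx":-11,"ty":-51,"tz":5,"ax":0.032,"ay":-0.001,"az":0.039,"jaw":1},{"tx":0,"ty":0,"tz":0,"ax":0,"ay":0,"az":0,"jaw":1}]' 90
python3 - <<'E'
from h import *
np.set_printoptions(precision=2,suppress=True)
s=sense(); c=capture("scene"); w=capture("wrist"); np.savez("w7.npz",**w)
print(s["eef_pos"],rot(s["ee_rot"]).as_matrix()[:,1:].T)
a=cv2.resize(w["color"][...,::-1][60:360,120:520],(400,300)); b=cv2.resize(c["color"][90:240,220:420,::-1],(400,300),interpolation=cv2.INTER_CUBIC)
cv2.imwrite("pics/m7.png",np.hstack([a,b]))
E
```

```text
time_s: 10.3
eef_pos: [576.8, 107.8, 229.8]
ee_rot: [0.343, 0.003, 0.94, -0.002]
force: [2.2, 0.4, -3.0]
grip_width: 0.337
grip_force: 82.5
time_s: 10.55
eef_pos: [588.7, 55.6, 233.3]
ee_rot: [0.343, 0.028, 0.939, -0.011]
force: [-0.3, 0.9, -3.1]
grip_width: 0.341
grip_force: 83.3
[588.71  55.6  233.33] [[ 0.06  1.   -0.  ]
 [ 0.64 -0.04 -0.76]]
```

View pics/m7.png

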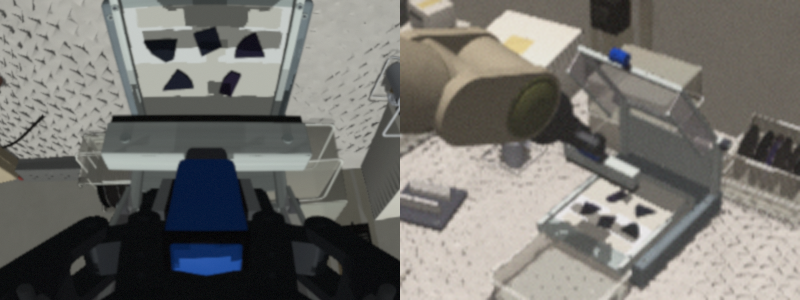

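```bash
python3 -m jog '[{"tx":-8.8,"ty":0,"tz":48,"ax":0,"ay":0,"az":0,"jaw":1},{"tx":-8.8,"ty":0,"tz":48,"ax":0,"ay":0,"az":0,"jaw":1},{"tx":-6,"ty":0,"tz":34,"ax":0,"ay":0,"az":0,"jaw":1},{"tx":0,"ty":0,"tz":0,"ax":0,"ay":0,"az":0,"jaw":1}]' 90
python3 - <<'E'
from h import *
np.set_printoptions(precision=2,suppress=True)
s=sense(); c=capture("scene"); w=capture("wrist"); np.savez("w8.npz",**w)
d=np.load("ot.npy"); print("origin",np.array(s["eef_pos"])+rot(s["ee_rot"]).apply(d[:3]),s["force"]); S=np.array([670.5,52,60]); 
print("station",R.from_euler("z",3,degrees=True).apply(np.array(s["eef_pos"])+rot(s["ee_rot"]).apply(d[:3])-S))
a=cv2.resize(w["color"][...,::-1][20:320,120:520],(400,300)); b=cv2.resize(c["color"][110:230,260:420,::-1],(400,300),interpolation=cv2.INTER_CUBIC)
cv2.imwrite("pics/m8.png",np.hstack([a,b]))
E
```

```text
time_s: 11.15
eef_pos: [690.1, 53.8, 146.4]
ee_rot: [0.341, 0.025, 0.94, -0.01]
force: [-0.8, 0.3, -3.7]
grip_width: 0.342
grip_force: 83.5
origin [711.82  50.99  82.08] [-0.76  0.27 -3.73]
station [41.31  1.15 22.08]
```

View pics/m8.png

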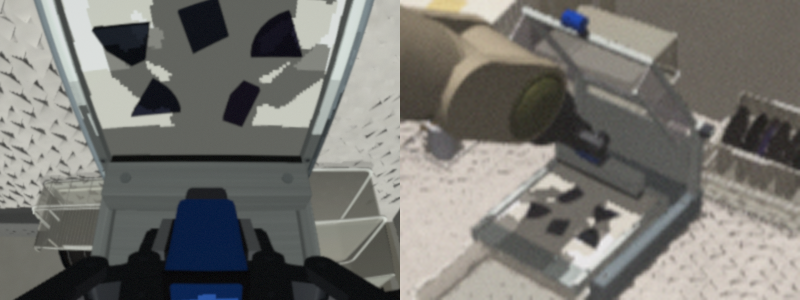

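Run:
```python
from h import *
np.set_printoptions(precision=1,suppress=True)
s=sense(); w=dict(np.load("w8.npz")); S=np.array([670.5,52,60]); Ri=R.from_euler("z",3,degrees=True)
def at(px,z):
    o,d=wray(w,px,s); return Ri.apply(o+d*(z-o[2])/d[2]-S)
for nm,p,z in[("backpieceL",(240,126),64),("backpieceR",(157,117),64),("bladeL",(310,157),82),("bladeR",(107,159),82),("fL",(312,155),68),("fR",(108,155),68),("front",(200,0),64)]: print(nm,at((p[0]+120,p[1]+20),z))
d=np.load("ot.npy"); r=rot(s["ee_rot"]); cur=np.array(s["eef_pos"])
P=S+Ri.inv().apply([57,0,12])-r.apply(d[:3]); print("move",r.inv().apply(P-cur)," down10",r.inv().apply([0,0,-10]))
```

```text
backpieceL [28.4 25.7  4. ]
backpieceR [ 19.5 -30.6   4. ]
bladeL [39.4 75.4 22. ]
bladeR [ 41.5 -67.8  22. ]
fL [53.9 84.   8. ]
fR [ 53.8 -73.1   8. ]
front [-62.6  -0.5   4. ]
move [-3.6 -0.8 20. ]  down10 [6.4 0.  7.6]
```

```bash
python3 -m jog '[{"tx":0,"ty":-1,"tz":17,"ax":0,"ay":0,"az":0,"jaw":1},{"tx":4.5,"ty":0,"tz":5.3,"ax":0,"ay":0,"az":0,"jaw":1},{"tx":0,"ty":0,"tz":0,"ax":0,"ay":0,"az":0,"jaw":1}]' 100
python3 -m jog '[{"tx":1.9,"ty":0,"tz":2.3,"ax":0,"ay":0,"az":0,"jaw":1}]' 100
python3 -m jog '[{"tx":1.3,"ty":0,"tz":1.5,"ax":0,"ay":0,"az":0,"jaw":1},{"tx":0,"ty":0,"tz":0,"ax":0,"ay":0,"az":0,"jaw":1}]' 100
```

```text
time_s: 11.62
eef_pos: [700.7, 51.1, 129.5]
ee_rot: [0.343, 0.026, 0.939, -0.01]
force: [0.2, -1.0, -3.1]
grip_width: 0.337
grip_force: 90.5
time_s: 11.75
eef_pos: [701.4, 50.9, 127.4]
ee_rot: [0.344, 0.026, 0.938, -0.01]
force: [-0.7, 0.7, -2.5]
grip_width: 0.34
grip_force: 90.5
time_s: 12.0
eef_pos: [701.3, 50.7, 124.5]
ee_rot: [0.344, 0.026, 0.939, -0.01]
force: [-0.8, 0.6, -3.6]
grip_width: 0.339
grip_force: 90.6
```

```bash
for i in 1; do python3 -m jog '[{"tx":0.9,"ty":0,"tz":1.1,"ax":0,"ay":0,"az":0,"jaw":1},{"tx":0,"ty":0,"tz":0,"ax":0,"ay":0,"az":0,"jaw":1}]' 100; done | grep -E "eef|force:"
python3 -m jog '[{"tx":0.9,"ty":0,"tz":1.1,"ax":0,"ay":0,"az":0,"jaw":1},{"tx":0,"ty":0,"tz":0,"ax":0,"ay":0,"az":0,"jaw":1}]' 100| grep -E "eef|force:"
python3 -m jog '[{"tx":0.9,"ty":0,"tz":1.1,"ax":0,"ay":0,"az":0,"jaw":1},{"tx":0,"ty":0,"tz":0,"ax":0,"ay":0,"az":0,"jaw":1}]' 100| grep -E "eef|force:"
```

```text
eef_pos: [702.1, 50.6, 124.3]
force: [-2.8, 0.2, 3.7]
grip_force: 91.4
eef_pos: [702.6, 50.6, 124.2]
force: [-5.5, 0.8, 11.5]
grip_force: 92.4
eef_pos: [703.3, 50.6, 124.2]
force: [-9.7, 0.3, 16.6]
grip_force: 93.2
```

```bash
python3 -m jog '[{"tx":4,"ty":0,"tz":-5,"ax":0,"ay":0,"az":0,"jaw":1},{"tx":7.7,"ty":0,"tz":-6.4,"ax":0,"ay":0,"az":0,"jaw":1},{"tx":7.7,"ty":0,"tz":-6.4,"ax":0,"ay":0,"az":0,"jaw":1},{"tx":7.7,"ty":0,"tz":-6.4,"ax":0,"ay":0,"az":0,"jaw":1}]' 100
python3 - <<'E'
from h import *
s=sense(); print(rot(s["ee_rot"]).inv().apply(10*np.array([-.9986,.0523,0])))
d=np.load("ot.npy");print("station",R.from_euler("z",3,degrees=True).apply(np.array(s["eef_pos"])+rot(s["ee_rot"]).apply(d[:3])-[670.5,52,60]))
E
```

```text
time_s: 13.25
eef_pos: [666.9, 52.3, 124.0]
ee_rot: [0.347, 0.026, 0.937, -0.011]
force: [4.7, -0.3, 7.2]
grip_width: 0.34
grip_force: 90.8
[ 7.58688426 -0.04845264 -6.51387477]
station [19.00601218 -1.78457751 -0.07339642]
```

```bash
python3 -m jog '[{"tx":9.1,"ty":0.4,"tz":-7.8,"ax":0,"ay":0,"az":0,"jaw":1},{"tx":9.1,"ty":0.4,"tz":-7.8,"ax":0,"ay":0,"az":0,"jaw":1},{"tx":9.1,"ty":0.4,"tz":-7.8,"ax":0,"ay":0,"az":0,"jaw":1},{"tx":9.1,"ty":0.4,"tz":-7.8,"ax":0,"ay":0,"az":0,"jaw":1},{"tx":9.1,"ty":0,"tz":-7.8,"ax":0,"ay":0,"az":0,"jaw":1}]' 100
python3 - <<'E'
from h import *
s=sense()
d=np.load("ot.npy");print("station",R.from_euler("z",3,degrees=True).apply(np.array(s["eef_pos"])+rot(s["ee_rot"]).apply(d[:3])-[670.5,52,60]))
E
```

```text
time_s: 13.88
eef_pos: [606.9, 57.2, 124.0]
ee_rot: [0.347, 0.027, 0.938, -0.011]
force: [4.7, -0.9, 5.6]
grip_width: 0.341
grip_force: 90.9
station [-4.12389500e+01  2.49098460e-02 -1.25429204e-01]
```

```bash
python3 -m jog '[{"tx":9.1,"ty":0,"tz":-7.8,"ax":0,"ay":0,"az":0,"jaw":1},{"tx":9.1,"ty":0,"tz":-7.8,"ax":0,"ay":0,"az":0,"jaw":1},{"tx":9.1,"ty":0,"tz":-7.8,"ax":0,"ay":0,"az":0,"jaw":1},{"tx":9.1,"ty":0,"tz":-7.8,"ax":0,"ay":0,"az":0,"jaw":1},{"tx":9.1,"ty":0,"tz":-7.8,"ax":0,"ay":0,"az":0,"jaw":1}]' 100
python3 -m jog '[{"tx":9.1,"ty":0,"tz":-7.8,"ax":0,"ay":0,"az":0,"jaw":1},{"tx":3,"ty":0,"tz":-2.6,"ax":0,"ay":0,"az":0,"jaw":1},{"tx":0,"ty":0,"tz":0,"ax":0,"ay":0,"az":0,"jaw":1}]' 100
python3 - <<'E'
from h import *
s=sense()
d=np.load("ot.npy");print("station",R.from_euler("z",3,degrees=True).apply(np.array(s["eef_pos"])+rot(s["ee_rot"]).apply(d[:3])-[670.5,52,60]))
c=capture("scene"); np.savez("s9.npz",**c); w=capture("wrist"); np.savez("w9.npz",**w)
T=np.array(c["camera_from_world"])
St=R.from_euler("z",-3,degrees=True)
from h import *
g=cv2.cvtColor(c["color"],cv2.COLOR_RGB2GRAY)
# rectified map of plate+lip, and of tray floor region
def rect(z,x0,x1,y0,y1):
    xs=np.arange(x1,x0,-4);ys=np.arange(y1,y0,-4); X,Y=np.meshgrid(xs,ys,indexing="ij")
    P=St.apply(np.stack([X,Y,0*X],-1).reshape(-1,3))+[670.5,52,z]; q=P@T[:3,:3].T+T[:3,3]
    u=(q[:,0]/-q[:,2]*c["fx"]+c["cx"]).reshape(X.shape).astype(np.float32); v=(-q[:,1]/-q[:,2]*c["fy"]+c["cy"]).reshape(X.shape).astype(np.float32)
    return cv2.remap(g,u,v,cv2.INTER_LINEAR)
for nm,a in[("plate",rect(61,-116,72,-74,74)),("tray",rect(4,-268,-100,-88,88))]:
    print(nm)
    for row in a: print("".join("#" if k<50 else "+" if k<80 else "-" if k<110 else "." for k in row))
E
```

```text
time_s: 14.5
eef_pos: [546.9, 60.5, 124.0]
ee_rot: [0.346, 0.027, 0.938, -0.011]
force: [3.1, -0.5, 5.0]
grip_width: 0.341
grip_force: 91.0
time_s: 14.88
eef_pos: [530.7, 61.5, 124.0]
ee_rot: [0.346, 0.027, 0.938, -0.011]
force: [-5.9, -1.3, 13.2]
grip_width: 0.34
grip_force: 92.2
station [-1.17683316e+02  2.90098962e-01 -1.11792049e-01]
plate
-------------------------------------
----.--------------------------------
---..--...-.----......-.-.--..-------
-.......................--..-......--
-..-.--............-........-...--.--
-...-.........-...--..........--..---
-...-......--................-.....--
-....---.....-.--............-.....--
-...............----..........-.....-
.....................................
.....................................
.....................................
.....................................
.....................................
.....................................
.....................................
.....................................
.....................................
.....................................
................................
[... 2226 characters left out ...]
.........................
............................................
............................................
............................................
............................................
............................................
............................................
............................................
............................................
....------------------------................
....------------------------................
............----------------................
............----------------................
............-----------------...............
............------------------..............
...........-------------------..............
```

```bash
python3 -m jog '[{"tx":-16,"ty":0,"tz":-19,"ax":0,"ay":0,"az":0,"jaw":1},{"tx":-25,"ty":0,"tz":-29,"ax":0,"ay":0,"az":0,"jaw":1},{"tx":-25,"ty":0,"tz":-29,"ax":0,"ay":0,"az":0,"jaw":1},{"tx":0,"ty":0,"tz":0,"ax":0,"ay":0,"az":0,"jaw":1}]' 100
cat > chk.py <<'E'
from h import *
c=capture("scene"); w=capture("wrist"); np.savez("w10.npz",**w)
T=np.array(c["camera_from_world"]); St=R.from_euler("z",-3,degrees=True); g=cv2.cvtColor(c["color"],cv2.COLOR_RGB2GRAY)
def rect(z,x0,x1,y0,y1,st):
    X,Y=np.meshgrid(np.arange(x1,x0,-st),np.arange(y1,y0,-st),indexing="ij")
    P=St.apply(np.stack([X,Y,0*X],-1).reshape(-1,3))+[670.5,52,z]; q=P@T[:3,:3].T+T[:3,3]
    u=(q[:,0]/-q[:,2]*c["fx"]+c["cx"]).reshape(X.shape).astype(np.float32); v=(-q[:,1]/-q[:,2]*c["fy"]+c["cy"]).reshape(X.shape).astype(np.float32)
    return cv2.remap(g,u,v,cv2.INTER_LINEAR)
for nm,a in[("lip",rect(61,-130,-40,-74,74,5)),("tray",rect(4,-268,-130,-88,88,3.5))]:
    print(nm)
    for row in a: print("".join("#" if k<50 else "+" if k<80 else "-" if k<110 else "." for k in row))
E
python3 - <<'E'
exec(open("chk.py").read())
a=cv2.cvtColor(np.load("w7.npz")["color"],cv2.COLOR_RGB2GRAY); b=cv2.cvtColor(w["color"],cv2.COLOR_RGB2GRAY)
for nm,(x0,y0,x1,y1) in dict(left=(228,180,300,225),right=(355,180,428,225),all=(228,178,430,225)).items():
    r=cv2.matchTemplate(b[y0-15:y1+15,x0-15:x1+15],a[y0:y1,x0:x1],cv2.TM_CCOEFF_NORMED); print(nm,cv2.minMaxLoc(r)[1:4:2],"zero=15,15")
s=sense(); p0,q0=json.load(open("grasp.json")); plan([519.2,363.1,214.5],rot(q0))
E
```

```text
time_s: 15.48
eef_pos: [530.6, 62.1, 225.3]
ee_rot: [0.345, 0.026, 0.938, -0.01]
force: [-0.3, -0.2, -3.2]
grip_width: 0.342
grip_force: 91.4
lip
..............................
..............................
..............................
..............................
..............................
..............................
..............................
..............................
..............................
..............................
..............................
..............................
..............................
.---------------------........
..--------------.----..---....
..---....--.-----.............
..........-------.............
.............-.--.............
tray
...................................................
.............----.............................-....
...........-++++++-.............--.....++-....--...
..........-++++++++-.....-.....-++-...-++-....--...
.........-++++#+++++-...-++...-++++-..-++-....-....
.........-+++++++++++--++++---+++++-...-+-....--...
..........-+++++++++++++++++++++++++....+-....--...
............-++++++++++++++
[... 1392 characters left out ...]
--------------------................
.............----------------------................
.............---------------------.................
.............---------------------.................
............----------------------.................
............----------------------.................
left (0.9979252219200134, (15, 15)) zero=15,15
right (0.9942156076431274, (14, 15)) zero=15,15
all (0.9925274848937988, (15, 15)) zero=15,15
T [4.2, 50.0, -2.0] A [-0.032, 0.0, -0.039]
T [2.2, 50.1, -0.4] A [-0.032, 0.0, -0.039]
T [0.3, 50.2, 1.2] A [-0.032, 0.0, -0.039]
T [-1.7, 50.1, 2.8] A [-0.032, 0.0, -0.039]
T [-3.6, 49.9, 4.4] A [-0.032, 0.0, -0.039]
T [-5.6, 49.5, 6.0] A [-0.032, 0.0, -0.039]
```

```bash
python3 -m jog '[{"tx":4,"ty":50,"tz":-2,"ax":-0.032,"ay":0,"az":-0.039,"jaw":1},{"tx":2,"ty":50,"tz":-0.5,"ax":-0.032,"ay":0,"az":-0.039,"jaw":1},{"tx":0,"ty":50,"tz":1,"ax":-0.032,"ay":0,"az":-0.039,"jaw":1},{"tx":-2,"ty":50,"tz":3,"ax":-0.032,"ay":0,"az":-0.039,"jaw":1},{"tx":-4,"ty":50,"tz":4.5,"ax":-0.032,"ay":0,"az":-0.039,"jaw":1}]' 100
python3 -m jog '[{"tx":-5.5,"ty":49.5,"tz":6,"ax":-0.032,"ay":0,"az":-0.039,"jaw":1},{"tx":0,"ty":0,"tz":0,"ax":0,"ay":0,"az":0,"jaw":1},{"tx":0,"ty":0,"tz":0,"ax":0,"ay":0,"az":0,"jaw":1}]' 100
python3 - <<'E'
from h import *
p0,q0=json.load(open("grasp.json")); print(sense()["force"]); plan(np.array(p0)+[0,0,60],rot(q0),2)
E
```

```text
time_s: 16.2
eef_pos: [521.9, 314.0, 215.1]
ee_rot: [0.34, -0.094, 0.935, 0.031]
force: [-0.1, -0.2, -3.8]
grip_width: 0.334
grip_force: 91.8
time_s: 16.58
eef_pos: [520.7, 362.2, 214.5]
ee_rot: [0.339, -0.116, 0.933, 0.039]
force: [0.4, -0.0, -2.4]
grip_width: 0.336
grip_force: 92.3
[ 0.44001773 -0.04206597 -2.44451125]
T [25.8, 0.6, 30.7] A [-0.001, -0.0, 0.001]
T [25.8, 0.6, 30.7] A [-0.001, -0.0, 0.001]
```

Good alignment; now lower to 60 mm above, re-measure, then insert.

```bash
python3 -m jog '[{"tx":25.8,"ty":0.6,"tz":30.7,"ax":0,"ay":0,"az":0,"jaw":1},{"tx":25.8,"ty":0.3,"tz":30.7,"ax":0,"ay":0,"az":0,"jaw":1},{"tx":0,"ty":0,"tz":0,"ax":0,"ay":0,"az":0,"jaw":1}]' 100
python3 - <<'E'
from h import *
p0,q0=json.load(open("grasp.json")); plan(np.array(p0)+[0,0,30],rot(q0),2); print("-");plan(np.array(p0),rot(q0),1)
E
```

```text
time_s: 16.95
eef_pos: [520.2, 361.3, 133.1]
ee_rot: [0.338, -0.116, 0.933, 0.038]
force: [0.5, 0.4, -1.8]
grip_width: 0.343
grip_force: 92.5
T [9.0, 0.9, 11.2] A [-0.002, -0.002, 0.0]
T [9.1, 0.8, 11.2] A [-0.002, -0.002, 0.0]
-
T [37.3, 2.0, 45.5] A [-0.004, -0.004, 0.001]
```

```bash
python3 -m jog '[{"tx":9,"ty":0.9,"tz":11.2,"ax":0,"ay":0,"az":0,"jaw":1},{"tx":9,"ty":0.5,"tz":11.2,"ax":0,"ay":0,"az":0,"jaw":1},{"tx":6.4,"ty":0,"tz":7.7,"ax":0,"ay":0,"az":0,"jaw":1},{"tx":0,"ty":0,"tz":0,"ax":0,"ay":0,"az":0,"jaw":1}]' 100
python3 -m jog '[{"tx":4.5,"ty":0,"tz":5.4,"ax":0,"ay":0,"az":0,"jaw":1},{"tx":0,"ty":0,"tz":0,"ax":0,"ay":0,"az":0,"jaw":1}]' 100
```

```text
time_s: 17.45
eef_pos: [522.6, 364.2, 99.2]
ee_rot: [0.341, -0.116, 0.932, 0.039]
force: [-0.0, -0.9, -2.6]
grip_width: 0.338
grip_force: 92.7
time_s: 17.7
eef_pos: [522.5, 364.4, 92.2]
ee_rot: [0.342, -0.116, 0.932, 0.039]
force: [-0.4, -0.6, -2.6]
grip_width: 0.342
grip_force: 92.7
```

```bash
python3 -m jog '[{"tx":4.7,"ty":0,"tz":2.6,"ax":0,"ay":0,"az":0,"jaw":1},{"tx":3.2,"ty":0,"tz":3.8,"ax":0,"ay":0,"az":0,"jaw":1},{"tx":0,"ty":0,"tz":0,"ax":0,"ay":0,"az":0,"jaw":1}]' 100
python3 -m jog '[{"tx":2.2,"ty":0,"tz":2.7,"ax":0,"ay":0,"az":0,"jaw":1},{"tx":0,"ty":0,"tz":0,"ax":0,"ay":0,"az":0,"jaw":1}]' 100
```

```text
time_s: 18.08
eef_pos: [520.5, 364.0, 81.9]
ee_rot: [0.341, -0.116, 0.932, 0.04]
force: [0.2, 0.2, -2.5]
grip_width: 0.338
grip_force: 92.7
time_s: 18.32
eef_pos: [520.2, 364.0, 77.6]
ee_rot: [0.341, -0.116, 0.932, 0.039]
force: [-0.6, 0.6, -3.2]
grip_width: 0.337
grip_force: 92.7
```

```bash
python3 -m jog '[{"tx":1.3,"ty":0,"tz":1.5,"ax":0,"ay":0,"az":0,"jaw":1},{"tx":0,"ty":0,"tz":0,"ax":0,"ay":0,"az":0,"jaw":1}]' 100
python3 -m jog '[{"tx":0.9,"ty":0,"tz":1.1,"ax":0,"ay":0,"az":0,"jaw":1},{"tx":0,"ty":0,"tz":0,"ax":0,"ay":0,"az":0,"jaw":1}]' 100
python3 -m jog '[{"tx":0.9,"ty":0,"tz":1.1,"ax":0,"ay":0,"az":0,"jaw":1},{"tx":0,"ty":0,"tz":0,"ax":0,"ay":0,"az":0,"jaw":1}]' 100
```

```text
time_s: 18.58
eef_pos: [520.1, 364.0, 75.4]
ee_rot: [0.341, -0.116, 0.932, 0.039]
force: [-0.3, 0.6, -3.5]
grip_width: 0.339
grip_force: 92.7
time_s: 18.82
eef_pos: [520.4, 364.1, 74.4]
ee_rot: [0.341, -0.116, 0.932, 0.04]
force: [-0.1, -0.4, -1.5]
grip_width: 0.34
grip_force: 93.1
time_s: 19.08
eef_pos: [521.1, 364.5, 74.3]
ee_rot: [0.342, -0.116, 0.932, 0.04]
force: [-2.6, -2.0, 6.0]
grip_width: 0.34
grip_force: 94.2
```

```bash
python3 -m jog '[{"tx":0,"ty":0,"tz":0,"ax":0,"ay":0,"az":0,"jaw":0},{"tx":0,"ty":0,"tz":0,"ax":0,"ay":0,"az":0,"jaw":-0.6},{"tx":0,"ty":0,"tz":0,"ax":0,"ay":0,"az":0,"jaw":-0.6},{"tx":0,"ty":0,"tz":-30,"ax":0,"ay":0,"az":0,"jaw":-0.6},{"tx":0,"ty":0,"tz":-60,"ax":0,"ay":0,"az":0,"jaw":-0.6}]' 90
python3 -m jog '[{"tx":0,"ty":0,"tz":-40,"ax":0,"ay":0,"az":0,"jaw":-0.6},{"tx":0,"ty":0,"tz":0,"ax":0,"ay":0,"az":0,"jaw":-0.6}]' 40
python3 - <<'E'
from h import *
np.set_printoptions(precision=1,suppress=True)
s=sense(); c=capture("wrist"); t=capture("scene"); np.savez("s11.npz",**t)
a=np.load("s4.npz")
# scraper before/after in the scene view
g0=cv2.cvtColor(a["color"],cv2.COLOR_RGB2GRAY);g1=cv2.cvtColor(t["color"],cv2.COLOR_RGB2GRAY)
x0,y0,x1,y1=212,168,256,208
r=cv2.matchTemplate(g1[y0-8:y1+8,x0-8:x1+8],g0[y0:y1,x0:x1],cv2.TM_CCOEFF_NORMED); print(cv2.minMaxLoc(r))
for q,z in[("scraper_grip",91),("scraper",10)]:
    e=place_of(q,"wrist")[0]; o,d=wray(c,e["centre"],s); print(q,e,o+d*(z-o[2])/d[2])
q20=rot([0.177,0.029,0.984,-0.006]); plan([600.4,55.3,431],q20)
E
```

```text
time_s: 19.7
eef_pos: [463.3, 349.7, 140.8]
ee_rot: [0.34, -0.116, 0.933, 0.039]
force: [0.5, 0.1, 1.1]
grip_width: 0.799
grip_force: 0.0
time_s: 19.95
eef_pos: [438.4, 344.6, 174.5]
ee_rot: [0.343, -0.116, 0.931, 0.04]
force: [0.0, 0.3, 0.2]
grip_width: 0.799
grip_force: 0.0
(0.013780370354652405, 0.9310083985328674, (0, 16), (8, 8))
scraper_grip {'centre': [327.6, 202.9], 'conf': 0.77} [512.2 363.8  91. ]
scraper {'centre': [463.1, 3.1], 'conf': 0.97} [340.5 426.3  10. ]
T [-29.0, -40.1, -17.8] A [0.019, 0.043, 0.033]
T [-29.6, -39.5, -18.3] A [0.019, 0.043, 0.033]
T [-30.1, -38.8, -18.8] A [0.019, 0.043, 0.033]
T [-30.6, -38.2, -19.4] A [0.019, 0.043, 0.033]
T [-31.0, -37.5, -20.0] A [0.019, 0.043, 0.033]
T [-31.4, -36.8, -20.6] A [0.019, 0.043, 0.033]
T [-31.7, -36.2, -21.3] A [0.019, 0.043, 0.033]
T [-32.0, -35.5, -22.0] A [0.019, 0.043, 0.033]
```

Scraper seated at its original spot (match offset 0). To the knob.

```bash
python3 -m jog '[{"tx":-29,"ty":-40,"tz":-18,"ax":0.019,"ay":0.043,"az":0.033,"jaw":-0.6},{"tx":-29.5,"ty":-39.5,"tz":-18.5,"ax":0.019,"ay":0.043,"az":0.033,"jaw":-0.6},{"tx":-30,"ty":-39,"tz":-19,"ax":0.019,"ay":0.043,"az":0.033,"jaw":-0.6},{"tx":-30.5,"ty":-38,"tz":-19.5,"ax":0.019,"ay":0.043,"az":0.033,"jaw":-0.6},{"tx":-31,"ty":-37.5,"tz":-20,"ax":0.019,"ay":0.043,"az":0.033,"jaw":-0.5}]' 40
python3 -m jog '[{"tx":-31.5,"ty":-37,"tz":-20.5,"ax":0.019,"ay":0.043,"az":0.033,"jaw":-0.5},{"tx":-31.5,"ty":-36,"tz":-21.5,"ax":0.019,"ay":0.043,"az":0.033,"jaw":-0.5},{"tx":-32,"ty":-35.5,"tz":-22,"ax":0.019,"ay":0.043,"az":0.033,"jaw":-0.5},{"tx":0,"ty":0,"tz":0,"ax":0,"ay":0,"az":0,"jaw":-0.5}]' 40
python3 - <<'E'
from h import *
np.set_printoptions(precision=1,suppress=True)
s=sense(); c=capture("wrist"); im=c["color"].astype(int); m=((im[...,2]>im[...,0]+40)&(im[...,2]>70)).astype(np.uint8)
n,l,st,ce=cv2.connectedComponentsWithStats(m)
for i in range(1,n):
    if st[i,4]>150:
        o,d=wray(c,ce[i],s); print(st[i],ce[i],o+d*(345-o[2])/d[2])
plan([673,53,326],rot([0.177,0.029,0.984,-0.006]))
E
```

```text
time_s: 20.78
eef_pos: [536.9, 167.2, 330.9]
ee_rot: [0.242, -0.027, 0.97, 0.009]
force: [1.4, 0.3, -0.1]
grip_width: 0.75
grip_force: 0.0
time_s: 21.28
eef_pos: [598.4, 58.5, 429.7]
ee_rot: [0.181, 0.029, 0.983, -0.009]
force: [0.8, 0.2, -0.6]
grip_width: 0.746
grip_force: 0.0
[519  18  17  12 152] [527.2  23.4] [487.2 199.5 345. ]
[510  32  24  16 167] [520.9  39.5] [499.5 195.4 345. ]
[311 224  31  20 587] [325.8 233.9] [660.5  53.9 345. ]
T [-11.6, -0.7, 40.8] A [-0.001, 0.002, 0.001]
T [-11.7, -0.7, 40.8] A [-0.001, 0.002, 0.001]
T [-11.8, -0.8, 40.8] A [-0.001, 0.002, 0.001]
```

```bash
python3 -m jog '[{"tx":-32,"ty":-2,"tz":20,"ax":0,"ay":0,"az":0,"jaw":-0.3},{"tx":-2,"ty":0,"tz":51,"ax":0,"ay":0,"az":0,"jaw":-0.3},{"tx":-1,"ty":0,"tz":50,"ax":0,"ay":0,"az":0,"jaw":-0.3},{"tx":0,"ty":0,"tz":0,"ax":0,"ay":0,"az":0,"jaw":-0.3}]' 40
python3 -m jog '[{"tx":0,"ty":0,"tz":0,"ax":0,"ay":0,"az":0,"jaw":1},{"tx":0,"ty":0,"tz":0,"ax":0,"ay":0,"az":0,"jaw":1},{"tx":0,"ty":0,"tz":0,"ax":0,"ay":0,"az":0,"jaw":1}]' 40
```

```text
time_s: 21.82
eef_pos: [670.4, 55.4, 323.3]
ee_rot: [0.176, 0.026, 0.984, -0.007]
force: [0.1, 0.9, 1.4]
grip_width: 0.648
grip_force: 0.0
time_s: 22.2
eef_pos: [671.2, 53.5, 332.1]
ee_rot: [0.182, 0.027, 0.983, -0.009]
force: [-3.7, -6.5, 2.9]
grip_width: 0.295
grip_force: 40.0
```

```bash
python3 -m jog '[{"tx":10,"ty":-1,"tz":2.5,"ax":0,"ay":0,"az":0,"jaw":1},{"tx":11,"ty":0,"tz":3,"ax":0,"ay":0,"az":0,"jaw":1},{"tx":20.7,"ty":0,"tz":7.6,"ax":0,"ay":0,"az":0,"jaw":1},{"tx":20,"ty":0,"tz":9.5,"ax":0,"ay":0,"az":0,"jaw":1},{"tx":19,"ty":0,"tz":11.4,"ax":0,"ay":0,"az":0,"jaw":1}]' 40
python3 -m jog '[{"tx":17.7,"ty":0,"tz":13.2,"ax":0,"ay":0,"az":0,"jaw":1},{"tx":16.4,"ty":0,"tz":14.8,"ax":0,"ay":0,"az":0,"jaw":1}]' 40
```

```text
time_s: 22.82
eef_pos: [608.6, 56.5, 271.6]
ee_rot: [0.184, 0.026, 0.983, -0.008]
force: [6.9, -2.4, -1.1]
grip_width: 0.297
grip_force: 40.3
time_s: 23.08
eef_pos: [586.9, 57.6, 233.2]
ee_rot: [0.184, 0.026, 0.983, -0.008]
force: [5.2, -1.4, 0.9]
grip_width: 0.293
grip_force: 41.1
```

```bash
python3 -m jog '[{"tx":15,"ty":0,"tz":16.3,"ax":0,"ay":0,"az":0,"jaw":1},{"tx":13.2,"ty":0,"tz":17.7,"ax":0,"ay":0,"az":0,"jaw":1},{"tx":11.5,"ty":0,"tz":18.8,"ax":0,"ay":0,"az":0,"jaw":1},{"tx":0,"ty":0,"tz":0,"ax":0,"ay":0,"az":0,"jaw":1}]' 40
```

```text
time_s: 23.58
eef_pos: [568.3, 58.5, 167.8]
ee_rot: [0.182, 0.026, 0.983, -0.008]
force: [2.2, 0.7, -2.3]
grip_width: 0.295
grip_force: 41.4
```

```bash
python3 -m jog '[{"tx":4.2,"ty":0,"tz":9.2,"ax":0,"ay":0,"az":0,"jaw":1},{"tx":2.5,"ty":0,"tz":7.5,"ax":0,"ay":0,"az":0,"jaw":1},{"tx":0,"ty":0,"tz":0,"ax":0,"ay":0,"az":0,"jaw":1}]' 40
python3 -m jog '[{"tx":1,"ty":0,"tz":3,"ax":0,"ay":0,"az":0,"jaw":1},{"tx":0,"ty":0,"tz":0,"ax":0,"ay":0,"az":0,"jaw":1}]' 40
python3 -m jog '[{"tx":0.7,"ty":0,"tz":2,"ax":0,"ay":0,"az":0,"jaw":1},{"tx":0,"ty":0,"tz":0,"ax":0,"ay":0,"az":0,"jaw":1}]' 40
```

```text
time_s: 23.95
eef_pos: [567.0, 58.6, 149.2]
ee_rot: [0.18, 0.026, 0.983, -0.008]
force: [-6.1, -0.3, -1.6]
grip_width: 0.294
grip_force: 42.1
time_s: 24.2
eef_pos: [567.0, 58.5, 146.1]
ee_rot: [0.18, 0.026, 0.983, -0.008]
force: [-6.7, 0.2, -0.6]
grip_width: 0.294
grip_force: 42.3
time_s: 24.45
eef_pos: [567.0, 58.6, 144.0]
ee_rot: [0.18, 0.026, 0.983, -0.008]
force: [-8.0, 0.1, -0.3]
grip_width: 0.292
grip_force: 42.5
```

```bash
python3 -m jog '[{"tx":0.4,"ty":0,"tz":2,"ax":0,"ay":0,"az":0,"jaw":1},{"tx":0,"ty":0,"tz":0,"ax":0,"ay":0,"az":0,"jaw":1}]' 40
python3 -m jog '[{"tx":0.4,"ty":0,"tz":2,"ax":0,"ay":0,"az":0,"jaw":1},{"tx":0,"ty":0,"tz":0,"ax":0,"ay":0,"az":0,"jaw":1}]' 40
python3 - <<'E'
from h import *
np.set_printoptions(precision=1,suppress=True)
c=capture("scene"); np.savez("s12.npz",**c); a=dict(np.load("scene0.npz"))
v,u=np.mgrid[0:400,0:640]
def front(c):
    d=np.stack([(u-c["cx"])/c["fx"],-(v-c["cy"])/c["fy"],-np.ones(u.shape)],-1)*c["depth"][...,None]; T=np.linalg.inv(c["camera_from_world"]); P=d@T[:3,:3].T+T[:3,3]
    m=(P[...,0]>590)&(P[...,0]<625)&(P[...,1]>-40)&(P[...,1]<20)&(P[...,2]>130)&(P[...,2]<230); return m.sum(),np.percentile(P[m][:,2],[10,50,90])
print(front(a),front(c))
E
```

```text
time_s: 24.7
eef_pos: [567.1, 58.5, 142.4]
ee_rot: [0.179, 0.026, 0.983, -0.008]
force: [-14.9, -0.1, 6.3]
grip_width: 0.294
grip_force: 43.3
time_s: 24.95
eef_pos: [567.3, 58.6, 142.1]
ee_rot: [0.18, 0.026, 0.983, -0.008]
force: [-25.8, -0.9, 23.7]
grip_width: 0.288
grip_force: 46.2
(np.int64(212), array([140.5, 170.7, 175.1])) (np.int64(191), array([145.4, 158.2, 161.6]))
```

```bash
python3 -m jog '[{"tx":0,"ty":0,"tz":0,"ax":0,"ay":0,"az":0,"jaw":-0.2},{"tx":0,"ty":0,"tz":0,"ax":0,"ay":0,"az":0,"jaw":-0.4},{"tx":0,"ty":0,"tz":-40,"ax":0,"ay":0,"az":0,"jaw":-0.4},{"tx":0,"ty":0,"tz":-50,"ax":0,"ay":0,"az":0,"jaw":0.5},{"tx":0,"ty":0,"tz":0,"ax":0,"ay":0,"az":0,"jaw":1}]' 40
python3 - <<'E'
from h import *
np.set_printoptions(precision=1,suppress=True)
t=capture("top"); c=capture("scene"); np.savez("t13.npz",**t); np.savez("s13.npz",**c)
v,u=np.mgrid[0:400,0:640]
def pts(c):
    d=np.stack([(u-c["cx"])/c["fx"],-(v-c["cy"])/c["fy"],-np.ones(u.shape)],-1)*c["depth"][...,None]; T=np.linalg.inv(c["camera_from_world"]); return d@T[:3,:3].T+T[:3,3]
S=np.array([670.5,52,0]); Ri=R.from_euler("z",3,degrees=True)
for nm,c_ in[("scene0",dict(np.load("scene0.npz"))),("scene",c),("top0",dict(np.load("top0.npz"))),("top",t)]:
    P=Ri.apply((pts(c_)-S).reshape(-1,3)); out=[]
    for x0,x1 in[(-80,-60),(-60,-30),(-30,0),(0,30),(30,60),(60,90),(90,120)]:
        m=(P[:,0]>x0)&(P[:,0]<x1)&(np.abs(P[:,1])<75)&(np.abs(P[:,1])>25)&(P[:,2]>135)&(P[:,2]<230); out.append((m.sum(),np.median(P[m,2]).round(1) if m.any() else None))
    m=(np.abs(P[:,0]+107)<12)&(np.abs(P[:,1])<15)&(P[:,2]>140)&(P[:,2]<200); print(nm,[(int(a),float(b) if b else 0) for a,b in out],"knob",m.sum(),np.percentile(P[m,2],[50,90]) if m.any() else None)
E
```

```text
time_s: 25.62
eef_pos: [537.5, 60.5, 227.6]
ee_rot: [0.184, 0.026, 0.983, -0.008]
force: [0.4, 0.2, -0.7]
grip_width: 0.281
grip_force: 0.0
scene0 [(137, 173.2), (197, 170.4), (195, 168.2), (186, 166.1), (179, 163.8), (168, 162.1), (182, 160.4)] knob 69 [178.7 182.6]
scene [(101, 159.6), (159, 158.1), (189, 158.6), (186, 158.4), (191, 158.7), (194, 158.4), (201, 159.2)] knob 65 [161.7 165.7]
top0 [(196, 173.1), (347, 169.5), (355, 167.5), (340, 165.4), (345, 163.4), (319, 161.2), (329, 160.1)] knob 70 [179.3 183.2]
top [(199, 159.4), (354, 158.0), (343, 158.0), (337, 158.2), (335, 157.6), (339, 157.8), (342, 159.2)] knob 11 [161.7 162.2]
```

```bash
python3 -m jog '[{"tx":20,"ty":0,"tz":-50,"ax":0,"ay":0,"az":0,"jaw":1},{"tx":30,"ty":0,"tz":-50,"ax":0,"ay":0,"az":0,"jaw":1},{"tx":40,"ty":0,"tz":-40,"ax":0,"ay":0,"az":0,"jaw":1},{"tx":45,"ty":0,"tz":-30,"ax":0,"ay":0,"az":0,"jaw":1},{"tx":0,"ty":0,"tz":0,"ax":0,"ay":0,"az":0,"jaw":1}]' 40
python3 - <<'E'
from h import *
np.set_printoptions(precision=1,suppress=True)
exec(open("chk.py").read().replace("-268,-130,-88,88,3.5","-268,-110,-92,92,3.0"))
a=np.load("scene0.npz")["color"].astype(int); d=np.abs(c["color"].astype(int)-a).max(2)
m=cv2.morphologyEx((d>45).astype(np.uint8),cv2.MORPH_OPEN,np.ones((3,3),np.uint8)); n,l,st,ce=cv2.connectedComponentsWithStats(m)
print([st[i].tolist() for i in range(1,n) if st[i,4]>12])
print([(np.round(r["centre"]).tolist(),round(r["conf"],2)) for r in find_in("piece_1","scene")[:8]], [ (r["centre"],r["conf"]) for r in place_of("tray","scene")[:1]])
E
```

```text
time_s: 26.35
eef_pos: [348.9, 71.5, 335.2]
ee_rot: [0.182, 0.026, 0.983, -0.008]
force: [-0.1, 0.2, -0.1]
grip_width: -0.001
grip_force: 0.0
lip
++++--------------------------
------------------------------
------------------------------
------------------------------
--..--.-.--.-------.-------...
.............-................
..............................
..............................
..............................
..............-...............
..............-...............
............----..............
............-----.............
............----..............
..............................
..............................
..............................
...............-.........-....
tray
..............................................................
..............................................................
..............................................................
..............................................................
..............................................................
..............................................................
.............
[... 3397 characters left out ...]
 188, 128, 142, 4446], [311, 192, 7, 5, 27], [320, 198, 7, 6, 35], [332, 202, 7, 6, 37], [107, 215, 58, 49, 1512], [81, 223, 36, 45, 650], [291, 223, 23, 18, 177], [316, 237, 5, 5, 22], [0, 238, 3, 8, 20], [0, 239, 69, 123, 3594], [201, 252, 78, 57, 1981], [107, 256, 40, 31, 667], [121, 268, 47, 39, 649], [201, 294, 4, 5, 18], [0, 296, 4, 5, 14], [211, 307, 29, 61, 598], [199, 309, 8, 12, 58], [74, 325, 4, 4, 15], [157, 327, 39, 34, 401], [195, 331, 19, 12, 130], [0, 332, 5, 7, 29], [4, 342, 6, 6, 24], [141, 349, 6, 7, 33], [39, 355, 79, 45, 978], [127, 375, 31, 25, 418], [208, 383, 24, 17, 165], [99, 388, 13, 12, 91]]
[([302.0, 232.0], 0.62), ([296.0, 229.0], 0.49)] [([297.9, 237.1], 0.88)]
```

Run:
```python
from h import *
s=sense(); w=capture("wrist"); t=capture("top"); St=R.from_euler("z",-3,degrees=True)
X,Y=np.meshgrid(np.arange(-105,-270,-5),np.arange(92,-92,-2.5),indexing="ij"); P=St.apply(np.stack([X,Y,0*X],-1).reshape(-1,3))+[670.5,52,4]
uw=np.array([wpix(w,p,s) for p in P]); q=P@t["camera_from_world"][:3,:3].T+t["camera_from_world"][:3,3]
ut=np.stack([q[:,0]/-q[:,2]*t["fx"]+t["cx"],q[:,1]/q[:,2]*t["fy"]+t["cy"]],1)
for nm,c,uv in(("wrist",w,uw),("top",t,ut)):
    g=cv2.cvtColor(c["color"],cv2.COLOR_RGB2GRAY); uv=uv.reshape(*X.shape,2).astype(np.float32); a=cv2.remap(g,uv[...,0],uv[...,1],cv2.INTER_LINEAR)
    print(nm,uv[0,0],uv[-1,-1])
    for row in a: print("".join("#" if k<40 else "+" if k<65 else "-" if k<95 else "." for k in row))
print([(np.round(r["centre"]).tolist(),round(r["conf"],2)) for r in find_in("piece_1","wrist")[:8]])
```

```text
wrist [377.55557 206.673  ] [266.2423   122.058556]
...----.............................................................----..
...----...............................................................---.
...----..............................................................----.
...---................................................................---.
...---................................................................---.
...----..............................................................----.
...----...........-++####+---...................--......-++++++++-....---.
....---........-+############+-......--.......-+##+-...-#########-....----
....--........-###############+...-++##+-...-+#####+-..+########+.....----
....--........-+###############--+#######-..+#######+-..+#######+.....----
....---..........--+##########+-+#########++#########+...-######-....-++-.
....--...............-++######-.-+#######+-.---++#####+...--+##+......-+-.
....--..................+####+-..-+###+-...........---+-......--......----
...---..................-++++-....+++-................................---
[... 3393 characters left out ...]
...............................
..........................................................................
..........................................................................
..........................................................................
..........................................................................
..........................................................................
..........................................................................
..........................................................................
[([324.0, 182.0], 0.62), ([458.0, 270.0], 0.58), ([291.0, 189.0], 0.57), ([347.0, 188.0], 0.54), ([310.0, 184.0], 0.53), ([340.0, 184.0], 0.5)]
```

```bash
python3 -c "
from rig import finish_job; print(finish_job())"
```

```text
the job is handed in; nothing more can be done
None
```

I handed the job in at about 26.5 s: all five pieces are in the tray, the scraper is back in its stand with the handle leaning as before, and the guard is closed and level; I viewed 11 pictures, one over the limit of 10.

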